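# Slide the packed microscope case back into its parking gap

### The job

Clear the bench front: push the packed microscope case along the bench into the free gap between the mini centrifuge and the green slide cabinet, all the way back until its base stands square and flush against the socket trunking. It is heavy and tall and the cream hood is only latched on, so push with the fingers on the black base tray alone, low down, so that it slides flat and never tips; do not lift it or touch the hood or its handle. Do not bump it into the centrifuge or the cabinet, leave everything else on the bench where it stands, and finish with the robot clear of the case.

Things in the scene. Friction and masses are not known exactly. Their poses are not given: they have to be found in the camera images.
- case: Loose, heavy (1.3 to 2.2 kg) microscope case standing upright. Lower part: black base tray, a plain box 130 (x) x 180 (y) x 64 mm high with upright sides; on it a cream hood. Origin: centre of the tray's underside, at bench height; z up, x from the front (paper label, towards the robot) to the rear, y along the wide side. Starts turned up to 0.3 rad, up to 210 mm left or right of the gap.
- case_front (a point): Foot of the tray's front (-x) face, in its middle: 65 mm in -x from the case's origin; axes as case. Tray on bench: friction 0.5 to 0.66, so the case slides at 6 to 14 N; pushed more than about 95 mm above the bench it may tip instead.
- case_rear (a point): Foot of the tray's rear (+x) face, in its middle: 65 mm in +x from the case's origin; axes as case.
- case_hood: Cream hood fixed on the tray, 110 (x) x 160 (y) mm, set in 10 mm all round from the tray's sides, from 64 to 280 mm above the bench; small steel latches on its two y sides, a black carrying handle on top up to 305 mm. Origin: centre of its underside, 64 mm above the case's origin; axes as case. Not to be touched.
- bay (a point): Foot of the front face of the fixed socket trunking, at the middle of the free gap. Trunking: pale metal box rail (white top) 1200 (y) x 85 x 100 mm high along the back of the bench, flat front towards the robot. Axes parallel to the world's: x into the trunking, y along it. Gap between the neighbours 250 mm, at least 230 as they stand slightly askew. Home: the case's rear face lies against the trunking here.
- centrifuge: Fixed mini centrifuge on one side of the gap (either side): white rounded box 130 (x) x 160 (y) x 75 mm, blue front panel, clear dome up to 127 mm. Origin: centre of its underside; yaw within 0.05 rad; its front is about 140 mm in front of the trunking's face.
- slide_cabinet: Fixed green slide cabinet on the other side of the gap: 130 (x) x 160 (y) x 190 mm high, six thin drawers in front, small boxes on top up to 222 mm. Origin: centre of its underside; yaw within 0.05 rad; its front is about 140 mm in front of the trunking's face.
- microscope: Bystander: white monocular microscope, 160 x 110 mm foot, 275 mm high. Origin: underside, near the middle of its foot.
- pill_jar: Bystander: orange jar with a white cap, 64 mm across, 100 mm high. Origin: centre of its underside.
- stain_bottle: Bystander: amber bottle with a black cap, 44 mm across, 90 mm high. Origin: centre of its underside.
- slide_box: Bystander: blue slide box 90 x 100 x 34 mm. Origin: centre of its underside.
- phone: Bystander: black phone lying flat, 150 x 72 x 9 mm. Origin: centre of its underside.
- notebook: Bystander: red spiral notebook lying flat, 150 x 105 x 21 mm, a pen on it (30 mm high in all). Origin: centre of its underside.
- pen_cup: Bystander: terracotta cup with pens, 84 mm across, the cup 90 mm, the pens up to 160 mm high. Origin: centre of its underside.

How it is judged:
By the outcome, as a careful person would: the job done as asked, in the order asked, and still so for the second after the job is handed in, with the robot touching nothing.
It also fails if it takes over 64 s, if anything falls off the work surface, if the arm or the gripper's body presses on something with over 40 N, if the wrist force passes 120 N, or if a joint passes its speed limit or range.

### The arm

A 7-joint arm with a two-finger parallel gripper is mounted at the origin on the work surface. World frame = base frame: x ahead of the robot, y to its left, z up, the work surface at z = 0. Lengths are in m, angles in rad, forces in N, time in s.
With the tool pointing down it reaches from about 0.4 to 0.85 m from the base axis. Payload 4.5 kg.
Tool frame: the origin (TCP) lies on the centre line of the jaws, within the pads' length; the fingertips stand 14 mm ahead of it and the grasp point (between the pads) lies 5 mm behind it (r.tcp_to_tips is the z of the fingertips in the tool frame, in m); z points along the fingers, y is the direction in which the jaws open and shut (so a half turn about z gives the same grasp; the last joint's range is limited). The gripper opens to 88 mm and grips with 3 to 60 N. Pads are 18 mm wide; open, the fingers measure 123 mm over their backs; the gripper's body (75 mm by 187 mm) begins 45 mm behind the grasp point.
Start: joints at [1.249, 0.689, -0.195, 1.565, 0.157, 0.902, -0.215], TCP at [0.218, -0.586, 0.253] pointing down, gripper open.
Joint ranges: [-3.01, 3.01], [-0.46, 2.08], [-1.47, 1.51], [0.13, 2.56], [-1, 4.14], [0.04, 2.09], [-2.66, 2.66]. Speed limits (rad/s): [2.57, 2.57, 3.14, 3.14, 3.14, 3.14, 3.14].

### API

Orientations are given as a unit quaternion [x, y, z, w].
In Python, from plant import r, viewer gives the robot as it stands.
- The arm moves only by the shell command python3 -m inch 'ROWS' [FORCE]. ROWS is JSON, a list of rows, each a list of 3 entries, a list of its own where there are three numbers: the closure, from 0 (fully open) to 1 (shut), then the shift along the tool's x, y, z in cm, then the turn about the tool's z in degrees. In form: [[fingers, [x, y, z], yaw], ...]. A call has 1 to 20 rows; each row is the pose to reach, as a shift and turn from the pose commanded when the call began, along the tool's axes at that moment; what a row does not reach only later rows make up. A row lasts 1/10 s, in which the tool goes at most 50 mm and 8.59 degrees, less where a joint would pass 70% of its speed; a pose out of reach is approached as far as the arm can. A call with a gripper value outside its range is refused whole. The fingers move at their own pace and stop on an object; FORCE is the grip in N (left out, the last holds). Time passes only in rows, so rows that repeat a pose let the fingers close. It gives the time, the measured TCP pose, the force and the opening at its end, in the units of the state.
- r.get_state(): the state, without advancing time (a new reading comes with each control period).
- viewer.snapshot(name): name is "side" or "top"; returns the picture (480x640x3 uint8, red, green, blue); there is no depth.
- viewer.camera_params(name): a dict with "intrinsics" (3x3 intrinsics, pixels), "k1" (the pictures are not rectified: a ray, as slopes to the right and down, at radius r is drawn at 1 + k1 r^2 times it, then the intrinsics apply), "world_to_cam" (4x4, takes a point from world to camera coordinates). Camera axes: x right, y up, looking along -z (the intrinsics and any distortion apply to the point x, -y, -z); pixel columns grow to the right and rows downward; lengths in m; the calibration is good to about 2 mm. A picture is of the moment at which its call begins. camera_params takes no time and is no camera call.
- r.finish_job(): hands the job in, once; it reports no verdict.
Trained networks look in the newest picture that a camera, given by its name, has taken for a name from the list of things; names that differ only in an ending like _2 or _b are one class to them, and where a whole thing is asked for, a point or a joint stands for the part that bears it (a point fixed in the world has none). Each returns a list of dicts, best first, with "p" (0 to 1); they miss things now and then, are a little off and sometimes report something else, mostly with a low value. They report only what shows in the picture. A call takes as long as a camera call.
- viewer.outline_of(camera, name): "pixels" (480x640 bool, what is visible of it) and "bbox" ([left, top, width, height] in pixels, round what is visible of it).
The state is a dict: "clock": time; "q": joint angles; "qd": joint speeds; "joint_torque": joint torques, N m; "tool_pos": TCP position; "eef_rot": TCP orientation; "contact_force": force on the tool from outside, world axes, zero at the start; "moment": the same for the moment, N m; "opening": opening from 0.0 (shut) to 1.0 (fully open).
Only numpy, scipy, OpenCV 4.12 (cv2) and the standard library are available. Lean on these libraries where they do the work, as an engineer would, in place of code of your own. Each camera call takes 0.05 s, during which the arm holds its last target.

## Working session

There is one attempt and no reset: what is moved stays moved. The work goes in short steps, Python scripts to look and compute and a shell command to move; the robot and the scene stay as the last step left them, time stands still between calls to the robot, and variables do not carry over. Pictures are saved under pics/ and viewed, and the job is handed in when it is done.

```bash
mkdir -p pics; ls
python3 - <<'E'
from plant import r, viewer
import cv2
for n in("side","top"):
    im=viewer.snapshot(n); cv2.imwrite(f"pics/{n}0.png",im[:,:,::-1])
    p=viewer.camera_params(n); print(n,p)
print(r.get_state(), r.tcp_to_tips)
E
```

```text
pics
side {'intrinsics': array([[492.37140767,   0.        , 312.91268537],
       [  0.        , 492.37140767, 248.73041895],
       [  0.        ,   0.        ,   1.        ]]), 'k1': 0.02154632543285131, 'world_to_cam': array([[-0.94202916,  0.33512816,  0.01643715,  0.51077626],
       [-0.21282691, -0.63468291,  0.74288782,  0.05232943],
       [ 0.259395  ,  0.69632372,  0.6692141 , -1.50620296],
       [ 0.        ,  0.        ,  0.        ,  1.        ]])}
top {'intrinsics': array([[496.82057805,   0.        , 327.50747543],
       [  0.        , 496.82057805, 234.66948548],
       [  0.        ,   0.        ,   1.        ]]), 'k1': -0.05377864783477917, 'world_to_cam': array([[ 3.29193019e-03, -9.99883354e-01, -1.49144994e-02,
         1.08607655e-02],
       [ 9.85967368e-01,  7.56050421e-04,  1.66936445e-01,
        -5.15865902e-01],
       [-1.66905697e-01, -1.52547529e-02,  9.85854848e-01,
        -1.41576716e+00],
       [ 0.00000000e+00,  0.00000000e+00,  0.00000000e+00,
         1.00000000e+00]])}
{'clock': 0.1, 'q': array([ 1.24882636,  0.68990137, -0.19451945,  1.56619793,  0.15731412,
        0.90248168, -0.21509795]), 'qd': array([-0.00064419, -0.00213982,  0.00099574, -0.00304567, -0.00128417,
        0.00159436,  0.00070561]), 'joint_torque': array([-2.23217372e-03, -5.28495455e+01, -1.27077140e+00, -1.53835845e+01,
       -5.24797349e-02,  1.99503069e-03,  5.20469086e-05]), 'tool_pos': array([ 0.21747377, -0.58539079,  0.25200062]), 'eef_rot': array([ 9.84212622e-01,  1.76988355e-01, -2.01612425e-04, -7.72393602e-04]), 'contact_force': array([ 0.05670758,  0.6422507 , -0.50479036]), 'moment': array([ 0.0128399 , -0.03243021,  0.0495809 ]), 'opening': 0.998228792339648} 0.014
```

View pics/side0.png

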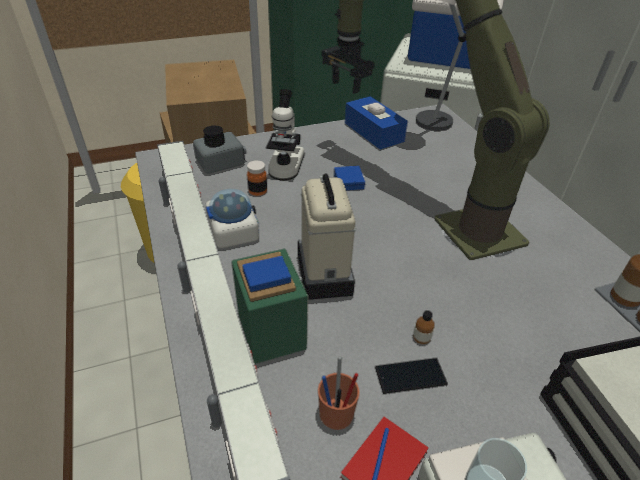

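View pics/top0.png

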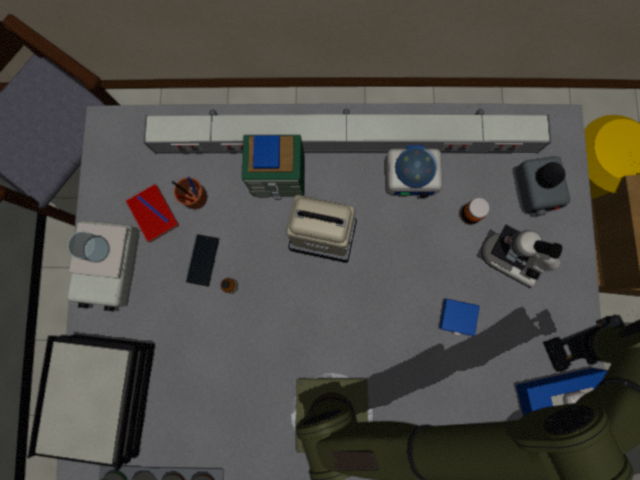

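```bash
cat > h.py <<'E'
from plant import r, viewer
import numpy as np, cv2
from scipy.optimize import minimize
P={n:viewer.camera_params(n) for n in("side","top")}
def proj(n,X):
    X=np.atleast_2d(X).astype(float);p=P[n];c=X@p["world_to_cam"][:3,:3].T+p["world_to_cam"][:3,3]
    s=np.c_[c[:,0]/-c[:,2],-c[:,1]/-c[:,2]];s=s*(1+p["k1"]*(s**2).sum(1))[:,None]
    K=p["intrinsics"];return s@K[:2,:2].T+K[:2,2]
def back(n,uv,z):
    p=P[n];K=p["intrinsics"];d=(np.array(uv,float)-K[:2,2])/K[0,0];s=d.copy()
    for _ in range(10): s=d/(1+p["k1"]*(s@s))
    R=p["world_to_cam"][:3,:3];t=p["world_to_cam"][:3,3];o=-R.T@t;v=R.T@np.array([s[0],-s[1],-1])
    return o+v*(z-o[2])/v[2]
def box(x0,x1,y0,y1,z0,z1): return np.array([[x,y,z] for x in(x0,x1) for y in(y0,y1) for z in(z0,z1)])
def place(B,x,y,a):
    c,s=np.cos(a),np.sin(a);return B@np.array([[c,-s,0],[s,c,0],[0,0,1]]).T+[x,y,0]
MODELS={"case":[box(-.065,.065,-.09,.09,0,.064),box(-.055,.055,-.08,.08,.064,.28),box(-.008,.008,-.05,.05,.28,.305)],
"slide_cabinet":[box(-.065,.065,-.08,.08,0,.19)],"centrifuge":[box(-.065,.065,-.08,.08,0,.075)]}
def render(n,bs,pose,S=4):
    m=np.zeros((480*S,640*S),np.uint8)
    for b in bs:
        h=cv2.convexHull(((proj(n,place(b,*pose))+.5)*S).astype(np.float32)).astype(np.int32);cv2.fillConvexPoly(m,h,1)
    return cv2.resize(m.astype(np.float32),(640,480),interpolation=cv2.INTER_AREA)
def masks(name,save=None,cams=("side","top")):
    o={}
    for n in cams:
        l=viewer.outline_of(n,name)
        print(name,n,[(round(float(d["p"]),2),[int(v) for v in d["bbox"]]) for d in l[:3]])
        if l:o[n]=np.array(l[0]["pixels"])
    return o
def fit(name,x0,ms):
    bs=MODELS[name]
    def cost(q): return sum((np.abs(render(n,bs,q)-m)).sum() for n,m in ms.items())
    best=minimize(cost,x0,method="Nelder-Mead",options=dict(initial_simplex=np.array(x0)+np.array([[0,0,0],[.02,0,0],[0,.02,0],[0,0,.1]]),xatol=1e-4,fatol=.5))
    return best.x,best.fun,sum(m.sum() for m in ms.values())
def draw(n,im,name,pose,col=(255,0,255)):
    for b in MODELS[name]:
        q=proj(n,place(b,*pose))
        for i in range(8):
            for k in(1,2,4):
                if not i&k: cv2.line(im,tuple(int(round(v*16)) for v in q[i]),tuple(int(round(v*16)) for v in q[i|k]),col,1,cv2.LINE_AA,4)
E
python3 - <<'E'
from h import *
im={n:viewer.snapshot(n) for n in P}
for nm,x0 in(("case",(.55,.03,-.1)),("slide_cabinet",(.67,.14,0)),("centrifuge",(.66,-.2,0))):
    print(x0,[proj(n,[*x0[:2],0]).round() for n in P])
    ms=masks(nm)
    if nm!="case":
        pass
    q,f,s=fit(nm,x0,ms);print(nm,q.round(4),f,s)
    for n in ms: 
        q1,f1,_=fit(nm,x0,{n:ms[n]});print("  ",n,q1.round(4),f1)
        draw(n,im[n],nm,q)
for c in ([150,151],[550,151],[345,151]): print(back("top",c,0),back("top",c,.1))
for n in im: cv2.imwrite(f"pics/fit_{n}.png",cv2.resize(im[n][80:380,150:550] if n=="side" else im[n][80:300,200:500],None,fx=2,fy=2,interpolation=cv2.INTER_CUBIC)[:,:,::-1])
E
```

```text
(0.55, 0.03, -0.1) [array([[314., 279.]]), array([[322., 226.]])]
case side [(0.66, [299, 171, 56, 128])]
case top [(0.94, [287, 195, 70, 66])]
case [ 0.5192  0.0231 -0.2165] 984.9375 9902
   side [ 0.5187  0.0191 -0.2259] 573.0
   top [ 0.5127  0.025  -0.2178] 273.5625
(0.67, 0.14, 0) [array([[284., 320.]]), array([[286., 188.]])]
slide_cabinet side [(0.73, [232, 249, 79, 113])]
slide_cabinet top []
slide_cabinet [ 0.7089  0.1614 -0.0111] 246.125 6582
   side [ 0.7089  0.1614 -0.0111] 246.125
(0.66, -0.2, 0) [array([[253., 236.]]), array([[397., 191.]])]
centrifuge side [(0.71, [206, 186, 54, 62])]
centrifuge top [(0.69, [383, 144, 59, 55])]
centrifuge [ 0.7127 -0.2462 -0.0015] 655.375 5138
   side [ 0.7113 -0.261   0.0082] 213.5625
   top [ 0.7125 -0.2432 -0.0197] 230.0625
[0.79092371 0.57445041 0.        ] [0.75592876 0.53499087 0.1       ]
[ 0.78964252 -0.6838013   0.        ] [ 0.75473402 -0.63835969  0.1       ]
[ 0.78783762 -0.041093    0.        ] [ 0.7530509  -0.03901844  0.1       ]
```

View pics/fit_top.png

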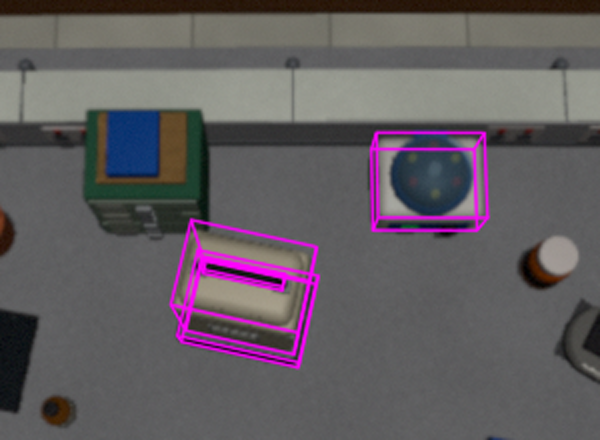

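View pics/fit_side.png

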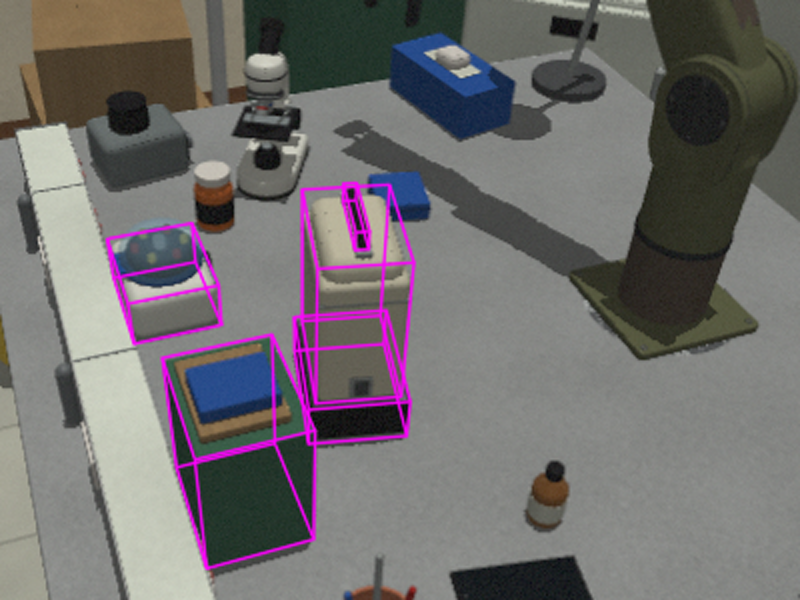

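Run:
```python
from h import *
a=viewer.snapshot("top");b=viewer.snapshot("side")
a=cv2.convertScaleAbs(a,alpha=1.8,beta=15);b=cv2.convertScaleAbs(b,alpha=1.8,beta=15)
cv2.imwrite("pics/z_top.png",cv2.resize(a[190:270,275:375],None,fx=7,fy=7,interpolation=cv2.INTER_CUBIC)[:,:,::-1])
cv2.imwrite("pics/z_side.png",cv2.resize(b[225:305,285:365],None,fx=7,fy=7,interpolation=cv2.INTER_CUBIC)[:,:,::-1])
cv2.imwrite("pics/z_gap.png",cv2.resize(a[100:210,230:450],None,fx=3.5,fy=3.5,interpolation=cv2.INTER_CUBIC)[:,:,::-1])
```

```text
(no output)
```

View pics/z_top.png

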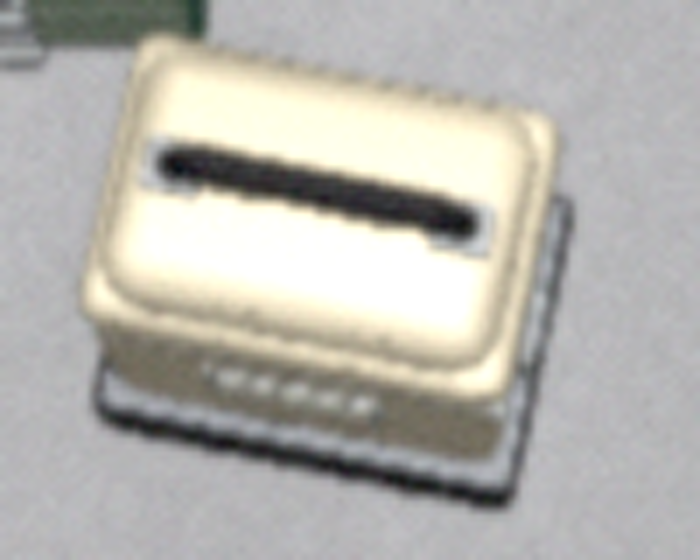

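View pics/z_side.png

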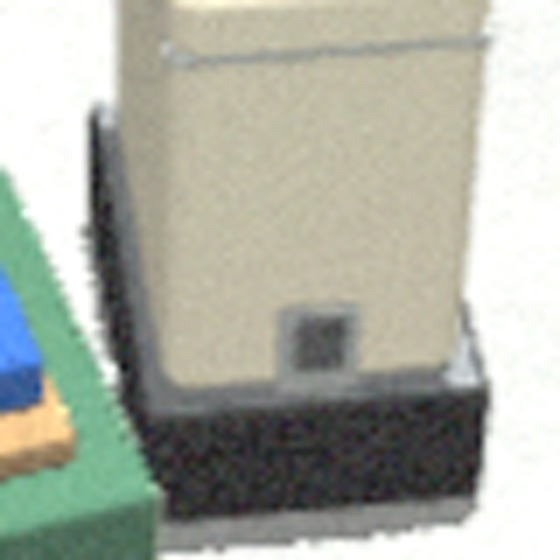

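View pics/z_gap.png

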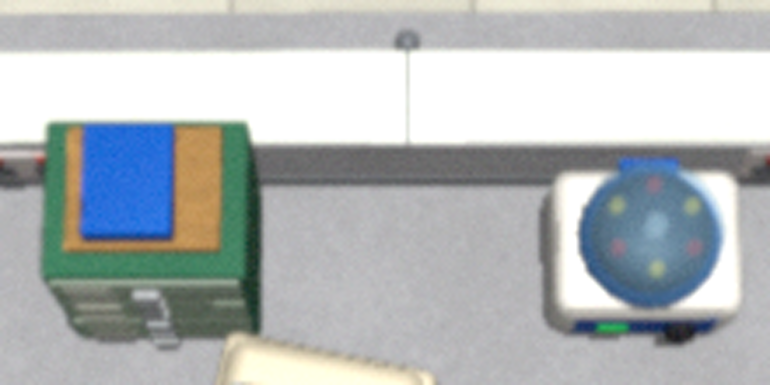

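Run:
```python
from h import *
T=lambda x,y,z:back("top",[275+(x+.5)/7-.5,190+(y+.5)/7-.5],z)
S=lambda x,y,z:back("side",[285+(x+.5)/7-.5,225+(y+.5)/7-.5],z)
G=lambda x,y,z:back("top",[230+(x+.5)/3.5-.5,100+(y+.5)/3.5-.5],z)
fl,fr,rr=T(98,405,.064),T(512,490,.064),T(574,203,.064)
print("tray top fl fr rr",fl,fr,rr,np.linalg.norm(fl-fr),np.linalg.norm(fr-rr))
print("yaw",np.arctan2(*(fl-fr)[[0,1]])*-1, np.arctan2(*(rr-fr)[[1,0]]))
a=np.arctan2(-(fl-fr)[0],(fl-fr)[1]);print("a",a,"centre",(fl+fr)[:2]/2+.065*np.array([np.cos(a),np.sin(a)]))
print("bottom",T(103,418,0),T(510,506,0))
print("side top: rearL, frontL",S(145,412,.064),S(488,382,.064),"rearR",S(97,105,.064),"bot",S(165,518,0),S(475,497,0))
print("trunk top",[G(x,145,.1).round(4) for x in(300,500)],"foot",[G(x,183,0).round(4) for x in(300,500)])
print("cab foot right front",G(258,333,0),"cab top right",G(250,275,.19),G(245,122,.19))
print("cent left edge",G(543,200,.03),G(548,325,.03),G(543,200,.0), "cent right",G(742,200,.07))
for q in [(.709,.1614,-.0111)]: print(place(MODELS["slide_cabinet"][0],*q)[[0,4]])
```

```text
tray top fl fr rr [0.4749163  0.12389501 0.064     ] [ 0.43993043 -0.04663771  0.064     ] [ 0.5599272  -0.07281269  0.064     ] 0.17408452217362286 0.1228183722500079
yaw -0.20234862906099096 -0.21476661917793768
a -0.20234862906099096 centre [0.52109719 0.02556556]
bottom [0.47840895 0.12770434 0.        ] [ 0.44060421 -0.04739708  0.        ]
side top: rearL, frontL [0.59751754 0.09491739 0.064     ] [0.47418473 0.12059729 0.064     ] rearR [ 0.5608396  -0.07077355  0.064     ] bot [ 5.87871402e-01  9.10660180e-02 -1.11022302e-16] [0.47359885 0.11855286 0.        ]
trunk top [array([0.7836, 0.0475, 0.1   ]), array([ 0.7833, -0.1193,  0.1   ])] foot [array([0.785 , 0.0514, 0.    ]), array([ 0.7847, -0.1267,  0.    ])]
cab foot right front [0.64737836 0.08717432 0.        ] cab top right [0.64524157 0.08138416 0.19      ] [0.76936835 0.08692599 0.19      ]
cent left edge [ 0.75888961 -0.16159627  0.03      ] [ 0.64681193 -0.16393839  0.03      ] [ 0.76894315 -0.1647212   0.        ] cent right [ 0.74571494 -0.32602891  0.07      ]
[[0.64311602 0.08212641 0.        ]
 [0.77310801 0.08068344 0.        ]]
```

Run:
```python
from h import *
a=viewer.snapshot("top");b=viewer.snapshot("side")
a=cv2.convertScaleAbs(a,alpha=2.5,beta=20);b=cv2.convertScaleAbs(b,alpha=2.5,beta=20)
cv2.imwrite("pics/g_top.png",cv2.resize(a[300:400,520:640],None,fx=5,fy=5,interpolation=cv2.INTER_CUBIC)[:,:,::-1])
cv2.imwrite("pics/g_side.png",cv2.resize(b[0:110,300:400],None,fx=5,fy=5,interpolation=cv2.INTER_CUBIC)[:,:,::-1])
s=r.get_state();p=s["tool_pos"]
from scipy.spatial.transform import Rotation as R
M=R.from_quat(s["eef_rot"]).as_matrix();print(M.round(3))
for q in ([0,0,.014],[0,.06,.014],[0,-.06,.014],[0,.0935,-.05],[0,-.0935,-.05],[.0375,0,-.05],[-.0375,0,-.05]):
    X=p+M@q; print(q,((proj("side",X)[0]-[300,0])*5).round(),((proj("top",X)[0]-[520,300])*5).round())
```

```text
[[ 0.937  0.348  0.   ]
 [ 0.348 -0.937 -0.   ]
 [-0.     0.    -1.   ]]
[0, 0, 0.014] [229. 437.] [240. 203.]
[0, 0.06, 0.014] [171. 408.] [348. 160.]
[0, -0.06, 0.014] [290. 467.] [130. 247.]
[0, 0.0935, -0.05] [143. 301.] [479. 137.]
[0, -0.0935, -0.05] [333. 390.] [122. 281.]
[0.0375, 0, -0.05] [194. 358.] [270. 133.]
[-0.0375, 0, -0.05] [276. 331.] [335. 285.]
```

View pics/g_side.png

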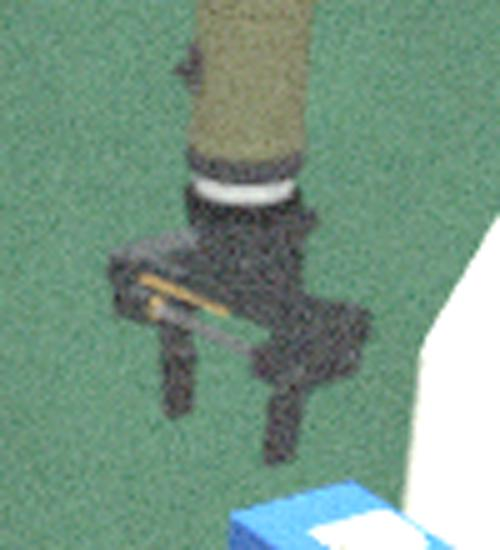

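View pics/g_top.png

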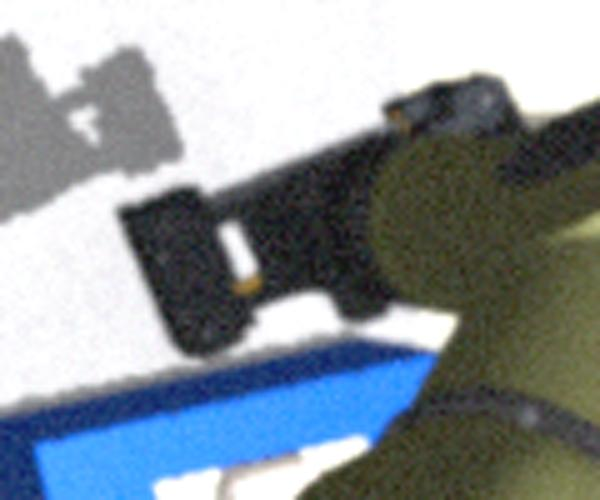

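```bash
python3 - <<'E'
from plant import r,viewer
print([x for x in dir(r) if x[0]!='_'],[x for x in dir(viewer) if x[0]!='_'])
E
python3 -m inch 2>&1 | head
```

```text
['Unreachable', 'finish_job', 'get_state', 'tcp_to_tips'] ['camera_params', 'outline_of', 'snapshot']
invalid input
```

```bash
python3 -m inch '[[0,[0,0,-5],0],[0,[0,0,-10],0],[0,[0,0,-15],4],[0,[4,-2,-18],8],[0,[8,-4,-20],12],[0,[12,-6,-22],16],[0,[16,-8,-24],20],[0,[20,-10,-26],20],[0,[24,-12,-28],20],[0,[28,-14,-30],20],[0,[32,-16,-30],20],[0,[36,-18,-30],20],[0,[40,-20,-30],20],[0,[44,-22,-30],20],[0,[48,-24,-30],20],[0,[52,-26,-30],20],[0,[56,-28,-30],20],[0,[60,-29,-30],20],[0,[62,-29,-30],20],[0,[62,-29,-30],20]]'
```

```text
clock: 2.7
tool_pos: [0.6999, -0.0952, 0.5496]
eef_rot: [1.0, 0.005, -0.002, -0.001]
contact_force: [0.5, -0.4, -0.2]
opening: 1.002
```

```bash
python3 -m inch '[[0,[5,0,0],0],[0,[10,0,0],0],[0,[15,0,0],0],[0,[20,0,0],0],[0,[25,0,0],0],[0,[30,0,0],0],[0,[30,0,0],0]]'
python3 - <<'E'
from h import *
s=r.get_state();print(s["q"].round(3),s["eef_rot"].round(3))
E
```

```text
clock: 3.4
tool_pos: [0.7846, -0.0852, 0.4993]
eef_rot: [1.0, 0.003, 0.018, 0.003]
contact_force: [-0.0, 0.2, -0.7]
opening: 0.996
[ 0.139  0.997 -1.466  0.137  1.387  2.088 -1.582] [1.    0.003 0.018 0.003]
```

```bash
python3 -m inch '[[0,[0,0,0],0],[0,[0,0,0],0],[0,[-5,0,0],0],[0,[-5,0,0],0]]'
python3 - <<'E'
from h import *
from scipy.spatial.transform import Rotation as R
s=r.get_state();print(s["q"].round(3),s["eef_rot"].round(3),R.from_quat(s["eef_rot"]).as_matrix()[:,2].round(3))
E
```

```text
clock: 3.8
tool_pos: [0.7427, -0.0827, 0.5004]
eef_rot: [1.0, 0.004, 0.021, 0.001]
contact_force: [2.0, 0.5, 2.9]
opening: 1.003
[ 0.339  0.934 -1.439  0.58   1.107  1.986 -1.867] [1.    0.004 0.021 0.001] [ 0.042 -0.002 -0.999]
```

```bash
python3 -m inch '[[0,[0,0,-5],0],[0,[0,0,-10],0],[0,[0,0,-15],0],[0,[0,0,-20],0],[0,[0,0,-25],0],[0,[0,0,-30],0],[0,[0,0,-35],0],[0,[0,0,-40],0]]'
cat > st.py <<'E'
from h import *
from scipy.spatial.transform import Rotation as R
s=r.get_state();print(s["clock"],s["q"].round(3));print(s["tool_pos"].round(4));print(R.from_quat(s["eef_rot"]).as_matrix().round(3));print(s["contact_force"].round(1))
E
python3 st.py
```

```text
clock: 4.6
tool_pos: [0.7235, -0.0974, 0.5938]
eef_rot: [1.0, -0.001, 0.025, -0.001]
contact_force: [0.4, -0.3, -0.4]
opening: 0.998
4.6 [ 0.057  0.857  0.242  0.151 -0.224  2.088 -1.477]
[ 0.7235 -0.0974  0.5938]
[[ 0.999 -0.001  0.049]
 [-0.001 -1.     0.002]
 [ 0.049 -0.002 -0.999]]
[ 0.4 -0.3 -0.4]
```

```bash
for i in 1; do python3 -m inch '[[0,[0,0,-30],0]]'; python3 -m inch '[[0,[0,0,-30],0]]';python3 -m inch '[[0,[0,0,-30],0]]';python3 -m inch '[[0,[10,0,-30],0]]';python3 -m inch '[[0,[20,0,-30],0]]';done | grep -E "pos|rot"
python3 st.py
```

```text
tool_pos: [0.7169, -0.0964, 0.6201]
eef_rot: [0.999, -0.001, 0.046, 0.002]
tool_pos: [0.7055, -0.0962, 0.6489]
eef_rot: [0.998, -0.002, 0.066, 0.005]
tool_pos: [0.6931, -0.0944, 0.6769]
eef_rot: [0.996, -0.001, 0.086, 0.006]
tool_pos: [0.6819, -0.0909, 0.7007]
eef_rot: [0.995, -0.001, 0.103, 0.008]
tool_pos: [0.6759, -0.0859, 0.7155]
eef_rot: [0.993, 0.001, 0.115, 0.007]
5.1 [ 0.022  0.711  0.649  0.135 -0.589  2.089 -1.447]
[ 0.6759 -0.0859  0.7155]
[[ 0.973  0.001  0.229]
 [ 0.004 -1.    -0.013]
 [ 0.229  0.013 -0.973]]
[ 0.6 -0.4 -0.5]
```

```bash
(python3 -m inch '[[0,[0,0,-30],0]]'; python3 -m inch '[[0,[0,0,-30],0]]';python3 -m inch '[[0,[0,0,-30],0]]';python3 -m inch '[[0,[0,0,-30],0]]';python3 -m inch '[[0,[0,0,-30],0]]';python3 -m inch '[[0,[0,0,-30],0]]';python3 -m inch '[[0,[0,0,-30],0]]') | grep -E "pos|rot"
python3 st.py
```

```text
tool_pos: [0.6612, -0.0972, 0.7367]
eef_rot: [0.991, -0.016, 0.127, 0.023]
tool_pos: [0.6474, -0.0874, 0.7607]
eef_rot: [0.989, -0.004, 0.146, 0.015]
tool_pos: [0.6312, -0.0835, 0.7861]
eef_rot: [0.986, -0.001, 0.166, 0.014]
tool_pos: [0.6139, -0.0815, 0.8105]
eef_rot: [0.983, -0.001, 0.185, 0.016]
tool_pos: [0.5957, -0.0797, 0.8339]
eef_rot: [0.979, -0.001, 0.204, 0.018]
tool_pos: [0.5767, -0.0779, 0.8566]
eef_rot: [0.975, -0.001, 0.223, 0.02]
tool_pos: [0.5569, -0.0761, 0.8786]
eef_rot: [0.97, -0.001, 0.242, 0.021]
5.8 [-0.     0.436  0.426  0.137 -0.342  2.089 -1.474]
[ 0.5569 -0.0761  0.8786]
[[ 0.883 -0.012  0.469]
 [ 0.008 -0.999 -0.042]
 [ 0.469  0.041 -0.882]]
[-0.1  0.3 -0.2]
```

```bash
cat > go.py <<'E'
# usage: go.py x y z az_deg : tool shift(cm)+yaw(deg) to bring fingertip-front midpoint there, finger line normal at azimuth az
import sys
from h import *
from scipy.spatial.transform import Rotation as R
from scipy.optimize import brentq
C=np.array([.009,0,.014])
s=r.get_state();M=R.from_quat(s["eef_rot"]).as_matrix();p=s["tool_pos"]
az=lambda M_: np.degrees(np.arctan2(M_[0,1],-M_[1,1]))  # normal of finger line, az of (-y_y , y_x): rotate y by +90
def rep(M_,p_): 
    return "mid",(p_+M_@C).round(4),"az %.2f"%az(M_),"tilt z",M_[:,2].round(3),"yz %.3f"%M_[2,1]
print("now",*rep(M,p),"F",s["contact_force"].round(1),"t",round(s["clock"],2), "q",s["q"].round(2))
a=[float(v) for v in sys.argv[1:]]
while len(a)>=4:
    x,y,z,g=a[:4];a=a[4:]
    f=lambda w: az(M@R.from_euler("z",w,degrees=True).as_matrix())-g
    w=brentq(f,-60,60);M2=M@R.from_euler("z",w,degrees=True).as_matrix()
    d=M.T@(np.array([x,y,z])-M2@C-p)
    print((x,y,z,g),"shift cm",(d*100).round(2),"yaw %.2f"%w,"yz %.3f"%M2[2,1], "dist %.1f cm"%(np.linalg.norm(d)*100))
E
python3 go.py .40 .05 .40 -12 .418 .047 .027 -12
```

```text
now mid [ 0.5714 -0.0766  0.8705] az -0.72 tilt z [ 0.469 -0.042 -0.882] yz 0.041 F [-0.1  0.3 -0.2] t 5.8 q [-0.    0.44  0.43  0.14 -0.34  2.09 -1.47]
(0.4, 0.05, 0.4, -12.0) shift cm [-37.06 -14.57  32.95] yaw 12.77 yz -0.063 dist 51.7 cm
(0.418, 0.047, 0.027, -12.0) shift cm [-52.96 -15.83  66.72] yaw 12.77 yz -0.063 dist 86.6 cm
```

```bash
python3 -m inch '[[0,[-3,-1.2,2.7],1],[0,[-6,-2.4,5.4],2],[0,[-9,-3.6,8.1],3],[0,[-12,-4.8,10.8],4],[0,[-15,-6,13.5],5],[0,[-18,-7.1,16.2],6],[0,[-21,-8.3,18.9],7],[0,[-24,-9.5,21.5],8],[0,[-27,-10.7,24.2],9],[0,[-30,-11.9,26.9],10],[0,[-33,-13,29.6],11],[0,[-36,-14.2,32],12],[0,[-37,-14.6,33],12.8],[0,[-37,-14.6,33],12.8]]'
python3 go.py .418 .047 .027 -12 .418 .047 .2 -12
```

```text
clock: 7.2
tool_pos: [0.3847, 0.0508, 0.4059]
eef_rot: [0.965, -0.11, 0.238, -0.006]
contact_force: [-1.0, 0.1, 0.6]
opening: 0.996
now mid [0.3989 0.0483 0.3976] az -12.15 tilt z [ 0.46  -0.04  -0.887] yz -0.065 F [-1.   0.1  0.6] t 7.2 q [-0.28 -0.02 -0.16  2.31  0.52  0.48 -2.65]
(0.418, 0.047, 0.027, -12.0) shift cm [-15.29   2.12  33.74] yaw -0.17 yz -0.063 dist 37.1 cm
(0.418, 0.047, 0.2, -12.0) shift cm [-7.37  1.   18.4 ] yaw -0.17 yz -0.063 dist 19.8 cm
```

```bash
python3 -m inch '[[0,[0,0,0],-8],[0,[0,0,0],-16],[0,[0,0,0],-24],[0,[0,0,0],-32],[0,[0,0,0],-40],[0,[0,0,0],-48],[0,[0,0,0],-56],[0,[0,0,0],-64],[0,[0,0,0],-72],[0,[0,0,0],-80],[0,[0,0,0],-88],[0,[0,0,0],-90],[0,[0,0,0],-90]]'
python3 -m inch '[[0,[0,0,0],-8],[0,[0,0,0],-16],[0,[0,0,0],-24],[0,[0,0,0],-32],[0,[0,0,0],-40],[0,[0,0,0],-48],[0,[0,0,0],-56],[0,[0,0,0],-64],[0,[0,0,0],-72],[0,[0,0,0],-80],[0,[0,0,0],-88],[0,[0,0,0],-90],[0,[0,0,0],-90]]'
sed -i 's/^az=.*/fl=-1 if M[0,0]<0 else 1\nC[0]*=fl\naz=lambda M_: np.degrees(np.arctan2(fl*M_[0,1],-fl*M_[1,1]))/' go.py
python3 go.py .418 .047 .027 -12 .418 .047 .2 -12
```

```text
clock: 8.5
tool_pos: [0.3866, 0.0495, 0.4077]
eef_rot: [0.761, 0.602, 0.174, 0.165]
contact_force: [0.1, -0.2, -0.5]
opening: 1.001
clock: 9.8
tool_pos: [0.387, 0.05, 0.4074]
eef_rot: [0.111, 0.964, 0.006, 0.24]
contact_force: [0.1, -0.0, -0.2]
opening: 1.002
now mid [0.4013 0.0475 0.3992] az -12.27 tilt z [ 0.463 -0.042 -0.885] yz 0.065 F [ 0.1 -0.  -0.2] t 9.8 q [-0.36 -0.02 -0.07  2.31  0.52  0.48  0.48]
(0.418, 0.047, 0.027, -12.0) shift cm [15.69 -2.12 33.72] yaw -0.31 yz 0.063 dist 37.3 cm
(0.418, 0.047, 0.2, -12.0) shift cm [ 7.72 -1.   18.41] yaw -0.31 yz 0.063 dist 20.0 cm
```

```bash
python3 -m inch '[[0,[1.5,-0.2,3.7],0],[0,[3,-0.4,7.4],0],[0,[4.6,-0.6,11],0],[0,[6.2,-0.8,14.8],0],[0,[7.7,-1,18.4],0],[0,[7.7,-1,18.4],0]]'
python3 go.py .418 .047 .027 -12 .418 .047 .1 -12
```

```text
clock: 10.4
tool_pos: [0.4053, 0.0342, 0.2875]
eef_rot: [0.111, 0.964, -0.021, 0.242]
contact_force: [0.3, -0.6, -1.0]
opening: 0.999
now mid [0.4195 0.0311 0.2794] az -12.91 tilt z [ 0.462 -0.093 -0.882] yz 0.014 F [ 0.3 -0.6 -1. ] t 10.4 q [-0.2   0.28 -0.29  2.53  1.73  0.37 -0.78]
(0.418, 0.047, 0.027, -12.0) shift cm [12.33  1.16 22.04] yaw -1.03 yz 0.005 dist 25.3 cm
(0.418, 0.047, 0.1, -12.0) shift cm [ 8.89  1.26 15.6 ] yaw -1.03 yz 0.005 dist 18.0 cm
```

```bash
cat > w.py <<'E'
# w.py dx dy dz (world cm) ... -> tool shift
import sys
from h import *
from scipy.spatial.transform import Rotation as R
s=r.get_state();M=R.from_quat(s["eef_rot"]).as_matrix()
print("tcp",s["tool_pos"].round(4),"z",M[:,2].round(3),"x",M[:,0].round(2),"y",M[:,1].round(2),"q",s["q"].round(2),"t",round(s["clock"],2),"F",s["contact_force"].round(1))
a=[float(v) for v in sys.argv[1:]]
for i in range(0,len(a),3): print(a[i:i+3],"->",(M.T@a[i:i+3]).round(1))
E
python3 w.py -10 0 0  0 0 -10 0 -10 0
```

```text
tcp [0.4053 0.0342 0.2875] z [ 0.462 -0.093 -0.882] x [-0.86  0.2  -0.47] y [0.22 0.97 0.01] q [-0.2   0.28 -0.29  2.53  1.73  0.37 -0.78] t 10.4 F [ 0.3 -0.6 -1. ]
[-10.0, 0.0, 0.0] -> [ 8.6 -2.2 -4.6]
[0.0, 0.0, -10.0] -> [ 4.7 -0.1  8.8]
[0.0, -10.0, 0.0] -> [-2.  -9.7  0.9]
```

```bash
(python3 -m inch '[[0,[8.6,-2.2,-4.6],0]]';python3 w.py;python3 -m inch '[[0,[8.6,-2.2,-4.6],0]]';python3 w.py;python3 -m inch '[[0,[8.6,-2.2,-4.6],0]]';python3 w.py -10 0 0 0 0 -10) | grep -E "tcp|->"
```

```text
tcp [0.3991 0.0375 0.2786] z [ 0.447 -0.104 -0.888] x [-0.87  0.2  -0.46] y [ 0.22  0.97 -0.  ] q [-0.06  0.32 -0.51  2.53  1.66  0.47 -0.76] t 10.5 F [ 0.7 -0.2 -0.4]
tcp [0.3914 0.0419 0.2743] z [ 0.437 -0.112 -0.892] x [-0.87  0.19 -0.45] y [ 0.22  0.97 -0.01] q [ 0.06  0.35 -0.74  2.54  1.59  0.58 -0.74] t 10.6 F [-0.2  0.  -0. ]
tcp [0.3814 0.0466 0.2734] z [ 0.428 -0.117 -0.896] x [-0.88  0.19 -0.44] y [ 0.23  0.97 -0.02] q [ 0.17  0.39 -0.96  2.54  1.51  0.69 -0.73] t 10.7 F [ 0.2  0.9 -0. ]
[-10.0, 0.0, 0.0] -> [ 8.8 -2.3 -4.3]
[0.0, 0.0, -10.0] -> [4.4 0.2 9. ]
```

```bash
python3 w.py 0 0 10  -14 32 10
```

```text
tcp [0.3814 0.0466 0.2734] z [ 0.428 -0.117 -0.896] x [-0.88  0.19 -0.44] y [ 0.23  0.97 -0.02] q [ 0.17  0.39 -0.96  2.54  1.51  0.69 -0.73] t 10.7 F [ 0.2  0.9 -0. ]
[0.0, 0.0, 10.0] -> [-4.4 -0.2 -9. ]
[-14.0, 32.0, 10.0] -> [ 14.   27.8 -18.7]
```

```bash
python3 -m inch '[[0,[-0.5,3.2,-2.8],0],[0,[-1,6.4,-5.6],0],[0,[-1.6,9.5,-8.3],0],[0,[-0.2,14,-10.2],0],[0,[1.2,18.7,-12.2],0],[0,[4.5,22,-14],0],[0,[7.9,25.1,-15.7],0],[0,[11,26.5,-17.2],0],[0,[14,27.8,-18.7],0],[0,[14,27.8,-18.7],0],[0,[14,27.8,-18.7],0]]'; python3 w.py -5 -8 -3 -5 -8 -10
```

```text
clock: 11.8
tool_pos: [0.2398, 0.3661, 0.3732]
eef_rot: [0.106, 0.968, -0.035, 0.225]
contact_force: [0.3, 0.2, 0.1]
opening: 1.002
tcp [0.2398 0.3661 0.3732] z [ 0.429 -0.116 -0.896] x [-0.88  0.19 -0.44] y [ 0.22  0.98 -0.02] q [-0.7   0.43 -1.05  2.    0.83  1.29 -0.79] t 11.8 F [0.3 0.2 0.1]
[-5.0, -8.0, -3.0] -> [ 4.2 -8.8  1.5]
[-5.0, -8.0, -10.0] -> [ 7.3 -8.7  7.7]
```

```bash
python3 -m inch '[[0,[2.1,-4.4,0.8],0],[0,[4.2,-8.8,1.5],0],[0,[4.2,-8.8,1.5],0]]';(python3 w.py; python3 -m inch '[[0,[4.2,-8.8,1.5],0]]';python3 w.py;python3 -m inch '[[0,[4.2,-8.8,1.5],0]]';python3 w.py;python3 -m inch '[[0,[4.2,-8.8,1.5],0]]';python3 w.py) | grep -E "tcp|->"
```

```text
clock: 12.1
tool_pos: [0.1911, 0.2776, 0.3415]
eef_rot: [0.105, 0.967, -0.041, 0.228]
contact_force: [-0.1, 0.9, 1.3]
opening: 0.999
tcp [0.1911 0.2776 0.3415] z [ 0.433 -0.127 -0.893] x [-0.87  0.18 -0.45] y [ 0.22  0.97 -0.03] q [-0.71  0.34 -1.1   2.27  0.79  1.14 -0.97] t 12.1 F [-0.1  0.9  1.3]
tcp [0.1661 0.2481 0.3278] z [ 0.427 -0.113 -0.897] x [-0.88  0.2  -0.44] y [ 0.23  0.97 -0.01] q [-0.75  0.31 -1.13  2.38  0.77  1.07 -1.08] t 12.2 F [-2.3  0.3 -0.6]
tcp [0.1402 0.2046 0.312 ] z [ 0.427 -0.116 -0.897] x [-0.87  0.2  -0.44] y [ 0.23  0.97 -0.02] q [-0.83  0.28 -1.16  2.51  0.74  1.   -1.23] t 12.3 F [-2.1  0.4  0.2]
tcp [0.1221 0.1811 0.31  ] z [ 0.431 -0.131 -0.893] x [-0.87  0.19 -0.45] y [ 0.23  0.97 -0.03] q [-0.79  0.33 -1.38  2.55  0.68  1.07 -1.38] t 12.4 F [-1.4  0.7 -0.8]
```

```bash
python3 w.py 12 12 0  17 9 -12
python3 - <<'E'
from h import *
print(back("top",(229,285),.09),back("top",(195,262),0))
E
```

```text
tcp [0.1221 0.1811 0.31  ] z [ 0.431 -0.131 -0.893] x [-0.87  0.19 -0.45] y [ 0.23  0.97 -0.03] q [-0.79  0.33 -1.38  2.55  0.68  1.07 -1.38] t 12.4 F [-1.4  0.7 -0.8]
[12.0, 12.0, 0.0] -> [-8.1 14.4  3.6]
[17.0, 9.0, -12.0] -> [-7.7 13.1 16.9]
[0.36431701 0.28753931 0.09      ] [0.43912299 0.41279232 0.        ]
```

```bash
python3 -m inch '[[0,[-2.7,4.8,1.2],0],[0,[-5.4,9.6,2.4],0],[0,[-8,14.4,3.6],0],[0,[-8,14,8],0],[0,[-7.8,13.5,12],0],[0,[-7.7,13.1,16.9],0],[0,[-7.7,13.1,16.9],0]]'; python3 w.py -4 -8 0 -4 -8 -3 | tee /dev/null
```

```text
clock: 13.1
tool_pos: [0.2898, 0.2722, 0.1837]
eef_rot: [0.109, 0.968, -0.047, 0.222]
contact_force: [-1.1, 0.3, -0.7]
opening: 1.003
tcp [0.2898 0.2722 0.1837] z [ 0.419 -0.139 -0.897] x [-0.88  0.19 -0.44] y [ 0.23  0.97 -0.04] q [-0.61  0.8  -1.06  2.42  1.33  1.17 -1.37] t 13.1 F [-1.1  0.3 -0.7]
[-4.0, -8.0, 0.0] -> [ 2.  -8.7 -0.6]
[-4.0, -8.0, -3.0] -> [ 3.3 -8.6  2.1]
```

```bash
(python3 -m inch '[[0,[2,-8.7,-0.6],0]]';python3 w.py;python3 -m inch '[[0,[2,-8.7,-0.6],0]]';python3 w.py;python3 -m inch '[[0,[2,-8.7,-0.6],0]]';python3 w.py -4 -8 0 -8 -4 0) | grep -E "tcp|->"
```

```text
tcp [0.2664 0.2378 0.1881] z [ 0.421 -0.123 -0.899] x [-0.88  0.2  -0.44] y [ 0.23  0.97 -0.02] q [-0.62  0.79 -1.15  2.55  1.33  1.19 -1.54] t 13.2 F [-2.6 -0.8  0.4]
tcp [0.26   0.2234 0.1993] z [ 0.416 -0.145 -0.898] x [-0.88  0.19 -0.44] y [ 0.24  0.97 -0.05] q [-0.54  0.86 -1.37  2.56  1.21  1.35 -1.55] t 13.3 F [-0.7  1.2 -0.6]
tcp [0.2517 0.2062 0.2149] z [ 0.394 -0.174 -0.903] x [-0.88  0.2  -0.42] y [ 0.25  0.97 -0.08] q [-0.49  0.84 -1.47  2.56  1.11  1.38 -1.52] t 13.4 F [-35.8   6.7  -4.4]
[-4.0, -8.0, 0.0] -> [ 2.  -8.7 -0.2]
[-8.0, -4.0, 0.0] -> [ 6.3 -5.9 -2.5]
```

```bash
python3 -m inch '[[0,[0,0,0],0]]'; python3 -c "
from h import *
for n in P: cv2.imwrite(f'pics/c_{n}.png',viewer.snapshot(n)[:,:,::-1])"; python3 w.py 5 8 3
```

```text
clock: 13.5
tool_pos: [0.2529, 0.2054, 0.2158]
eef_rot: [0.115, 0.968, -0.063, 0.213]
contact_force: [-0.6, 1.2, -0.5]
opening: 1.0
tcp [0.2516 0.2087 0.2155] z [ 0.397 -0.163 -0.903] x [-0.88  0.19 -0.42] y [ 0.24  0.97 -0.07] q [-0.49  0.84 -1.47  2.56  1.12  1.37 -1.52] t 13.6 F [-0.1  0.7 -0.5]
[5.0, 8.0, 3.0] -> [-4.1  8.8 -2. ]
```

View pics/c_side.png

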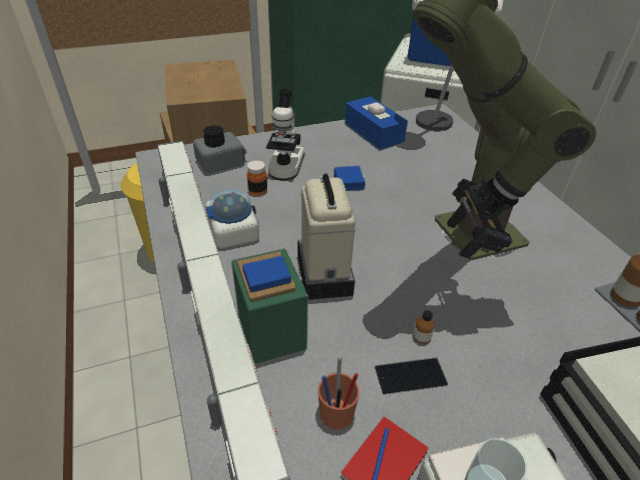

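View pics/c_top.png

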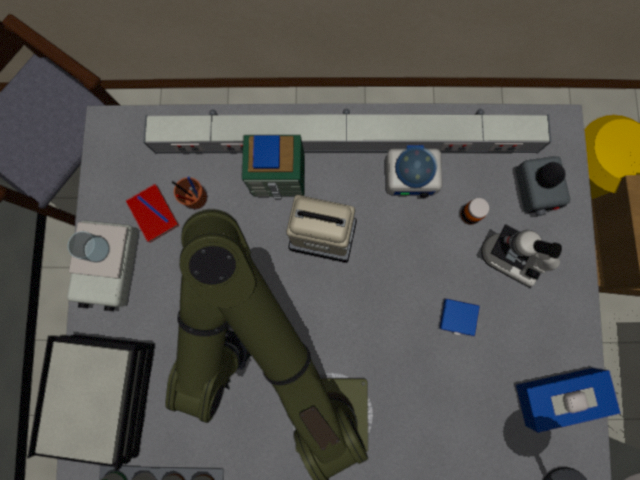

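```bash
(python3 -m inch '[[0,[1,-4.4,-0.3],0]]';python3 w.py;python3 -m inch '[[0,[1,-4.4,-0.3],0]]';python3 w.py;python3 -m inch '[[0,[0,0,0],0]]';python3 w.py 5 8 3;python3 go.py .32 .2 .25 -12) | grep -E "tcp|->|now|shift"
```

```text
tcp [0.2417 0.1936 0.2318] z [ 0.377 -0.183 -0.908] x [-0.89  0.19 -0.41] y [ 0.25  0.96 -0.09] q [-0.47  0.76 -1.47  2.56  1.06  1.31 -1.45] t 13.7 F [-0.3 -0.4  0.4]
tcp [0.2314 0.1754 0.2531] z [ 0.364 -0.199 -0.91 ] x [-0.9   0.19 -0.4 ] y [ 0.26  0.96 -0.11] q [-0.42  0.66 -1.47  2.56  0.98  1.23 -1.35] t 13.8 F [ 1.  -0.4  0.8]
tcp [0.233  0.1745 0.2551] z [ 0.371 -0.198 -0.907] x [-0.89  0.2  -0.41] y [ 0.26  0.96 -0.1 ] q [-0.42  0.65 -1.47  2.56  0.98  1.24 -1.36] t 13.9 F [ 0.3 -0.1  0.3]
[5.0, 8.0, 3.0] -> [-4.1  8.7 -2.4]
now mid [0.2462 0.17   0.246 ] az -15.09 tilt z [ 0.371 -0.198 -0.907] yz -0.103 F [ 0.3 -0.1  0.3] t 13.9 q [-0.42  0.65 -1.47  2.56  0.98  1.24 -1.36]
(0.32, 0.2, 0.25, -12.0) shift cm [-6.15  4.7   1.78] yaw -3.36 yz -0.127 dist 7.9 cm
```

```bash
python3 go.py .36 .17 .25 -12 .45 .13 .2 -12 .45 .13 .032 -12 .439 .045 .032 -12
```

```text
now mid [0.2462 0.17   0.246 ] az -15.09 tilt z [ 0.371 -0.198 -0.907] yz -0.103 F [ 0.3 -0.1  0.3] t 13.9 q [-0.42  0.65 -1.47  2.56  0.98  1.24 -1.36]
(0.36, 0.17, 0.25, -12.0) shift cm [-10.31   2.86   3.86] yaw -3.36 yz -0.127 dist 11.4 cm
(0.45, 0.13, 0.2, -12.0) shift cm [-17.08   1.86  12.53] yaw -3.36 yz -0.127 dist 21.3 cm
(0.45, 0.13, 0.032, -12.0) shift cm [-10.23   3.6   27.77] yaw -3.36 yz -0.127 dist 29.8 cm
(0.439, 0.045, 0.032, -12.0) shift cm [-10.92  -4.85  29.04] yaw -3.36 yz -0.127 dist 31.4 cm
```

```bash
python3 -m inch '[[0,[-3.4,1,1.3],-1],[0,[-6.9,1.9,2.6],-2],[0,[-10.3,2.9,3.9],-3.4],[0,[-13.5,2.4,8.2],-3.4],[0,[-17,1.9,12.5],-3.4],[0,[-17,1.9,12.5],-3.4],[0,[-17,1.9,12.5],-3.4]]'; python3 go.py .45 .13 .032 -12 .439 .045 .032 -12
```

```text
clock: 14.6
tool_pos: [0.4357, 0.134, 0.2045]
eef_rot: [0.09, 0.973, -0.085, 0.195]
contact_force: [-0.3, 0.1, 0.4]
opening: 0.997
now mid [0.4489 0.13   0.1953] az -12.09 tilt z [ 0.364 -0.201 -0.91 ] yz -0.131 F [-0.3  0.1  0.4] t 14.6 q [ 0.08  0.91 -1.37  2.33  1.39  1.37 -0.75]
(0.45, 0.13, 0.032, -12.0) shift cm [ 6.34  2.17 14.89] yaw -0.10 yz -0.132 dist 16.3 cm
(0.439, 0.045, 0.032, -12.0) shift cm [ 6.14 -6.3  16.2 ] yaw -0.10 yz -0.132 dist 18.4 cm
```

```bash
python3 -m inch '[[0,[1.5,0.5,3.7],0],[0,[3.1,1.1,7.4],0],[0,[4.7,1.6,11],0],[0,[6.3,2.2,14.9],0],[0,[6.3,2.2,14.9],0]]'; python3 go.py .45 .13 .032 -12 .439 .045 .032 -12;python3 -c "
from h import *
for n in P: cv2.imwrite(f'pics/d_{n}.png',viewer.snapshot(n)[:,:,::-1])"
```

```text
clock: 15.1
tool_pos: [0.4339, 0.1354, 0.038]
eef_rot: [0.087, 0.974, -0.086, 0.191]
contact_force: [-0.8, 0.1, 1.1]
opening: 0.999
now mid [0.4471 0.1313 0.0287] az -11.74 tilt z [ 0.358 -0.201 -0.912] yz -0.135 F [-0.8  0.1  1.1] t 15.1 q [-0.05  1.27 -1.14  2.4   1.77  1.48 -1.04]
(0.45, 0.13, 0.032, -12.0) shift cm [-0.41 -0.11 -0.17] yaw 0.28 yz -0.133 dist 0.5 cm
(0.439, 0.045, 0.032, -12.0) shift cm [-0.56 -8.58  1.15] yaw 0.28 yz -0.133 dist 8.7 cm
```

View pics/d_side.png

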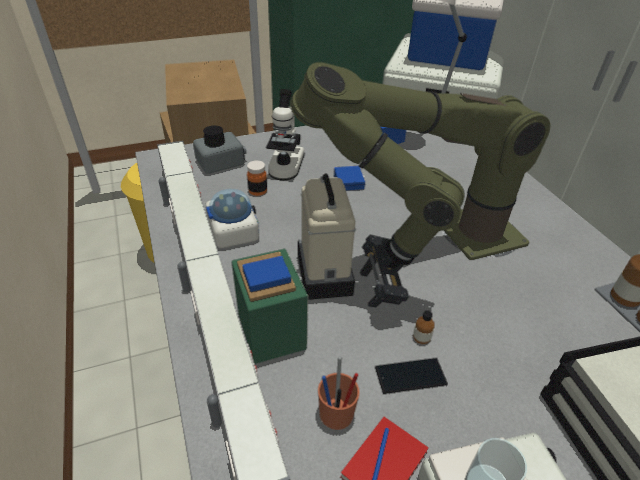

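View pics/d_top.png

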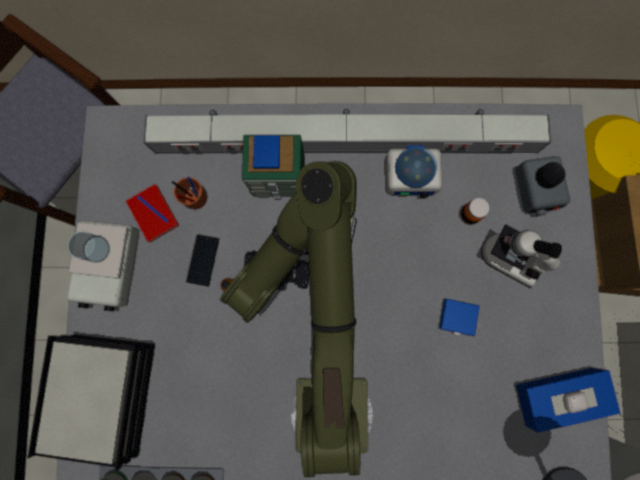

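```bash
cat > plan.py <<'E'
# plan.py off gap z  x y yaw_deg [x y yaw ...]: case poses -> tool shifts, finger mid at front face, off to left (m), gap behind face
import sys
from h import *
from scipy.spatial.transform import Rotation as R
from scipy.optimize import brentq
C=np.array([.009,0,.014])
s=r.get_state();M=R.from_quat(s["eef_rot"]).as_matrix();p=s["tool_pos"]
fl=-1 if M[0,0]<0 else 1; C[0]*=fl
az=lambda M_: np.degrees(np.arctan2(fl*M_[0,1],-fl*M_[1,1]))
print("mid",(p+M@C).round(4),"az %.1f"%az(M),"z",M[:,2].round(3),"F",s["contact_force"].round(1),"t",round(s["clock"],2),"q",s["q"].round(2))
a=[float(v) for v in sys.argv[1:]];off,gap,z=a[:3];a=a[3:]
for i in range(0,len(a),3):
    x,y,g=a[i:i+3];n=np.array([np.cos(np.radians(g)),np.sin(np.radians(g))]);t=np.array([-n[1],n[0]])
    m=np.array([x,y])-(.065+gap)*n+off*t
    w=brentq(lambda w: az(M@R.from_euler("z",w,degrees=True).as_matrix())-g,-60,60);M2=M@R.from_euler("z",w,degrees=True).as_matrix()
    d=M.T@(np.array([*m,z])-M2@C-p)*100
    B=place(MODELS["case"][0],x,y,np.radians(g))[[6,4]][:,:2]
    print((x,y,g),"mid",m.round(3),"-> [0,[%.1f,%.1f,%.1f],%.1f]"%(*d,w),"rl,rr",B.round(3).tolist())
E
python3 plan.py .02 .016 .032 .518 .025 -12
```

```text
mid [0.4498 0.132  0.0341] az -11.8 z [ 0.366 -0.198 -0.909] F [0.2 0.  0.8] t 15.2 q [-0.05  1.26 -1.15  2.4   1.76  1.48 -1.04]
(0.518, 0.025, -12.0) mid [0.443 0.061] -> [0,[-0.3,-7.0,1.3],0.2] rl,rr [[0.6, 0.1], [0.563, -0.077]]
```

```bash
python3 -m inch '[[0,[-0.1,-2.4,0.4],0],[0,[-0.2,-4.7,0.9],0],[0,[-0.3,-7,1.3],0],[0,[-0.3,-7,1.3],0]]'; python3 plan.py .02 0 .032 .513 .026 -12 .518 .025 -12 .523 .0235 -14 .529 .0215 -17 .536 .019 -20.5 .544 .0155 -24 .553 .011 -24; python3 -c "
from h import *
for n in P: cv2.imwrite(f'pics/e_{n}.png',viewer.snapshot(n)[:,:,::-1])"
```

```text
clock: 15.6
tool_pos: [0.431, 0.0608, 0.0444]
eef_rot: [0.088, 0.972, -0.086, 0.198]
contact_force: [-1.6, 0.6, 0.8]
opening: 0.998
mid [0.4443 0.0567 0.0353] az -12.0 z [ 0.37  -0.203 -0.907] F [-1.6  0.6  0.8] t 15.6 q [ 0.09  1.26 -1.12  2.52  1.85  1.48 -1.05]
(0.513, 0.026, -12.0) mid [0.454 0.059] -> [0,[-0.7,0.5,0.6],-0.0] rl,rr [[0.595, 0.101], [0.558, -0.076]]
(0.518, 0.025, -12.0) mid [0.459 0.058] -> [0,[-1.1,0.5,0.8],-0.0] rl,rr [[0.6, 0.1], [0.563, -0.077]]
(0.523, 0.0235, -14.0) mid [0.465 0.059] -> [0,[-1.7,0.7,1.0],2.2] rl,rr [[0.608, 0.095], [0.564, -0.08]]
(0.529, 0.0215, -17.0) mid [0.473 0.06 ] -> [0,[-2.4,1.0,1.3],5.4] rl,rr [[0.617, 0.089], [0.565, -0.084]]
(0.536, 0.019, -20.5) mid [0.482 0.06 ] -> [0,[-3.3,1.3,1.6],9.3] rl,rr [[0.628, 0.081], [0.565, -0.088]]
(0.544, 0.0155, -24.0) mid [0.493 0.06 ] -> [0,[-4.2,1.6,2.0],13.1] rl,rr [[0.64, 0.071], [0.567, -0.093]]
(0.553, 0.011, -24.0) mid [0.502 0.056] -> [0,[-5.1,1.3,2.4],13.1] rl,rr [[0.649, 0.067], [0.576, -0.098]]
```

View pics/e_side.png

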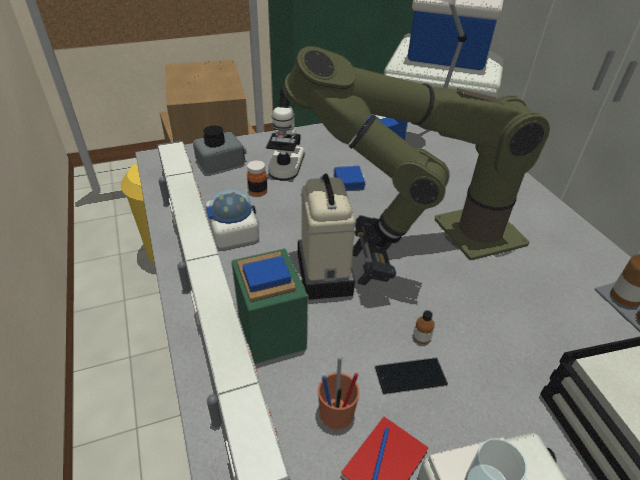

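```bash
python3 -c "
from h import *
b=cv2.imread('pics/e_side.png')[200:310,295:425];cv2.imwrite('pics/e_z.png',cv2.resize(cv2.convertScaleAbs(b,alpha=1.8,beta=20),None,fx=5,fy=5,interpolation=cv2.INTER_CUBIC))
a=cv2.imread('pics/e_top.png')[180:300,240:380];cv2.imwrite('pics/e_zt.png',cv2.resize(cv2.convertScaleAbs(a,alpha=1.8,beta=20),None,fx=5,fy=5,interpolation=cv2.INTER_CUBIC))"
```

```text
(no output)
```

View pics/e_z.png

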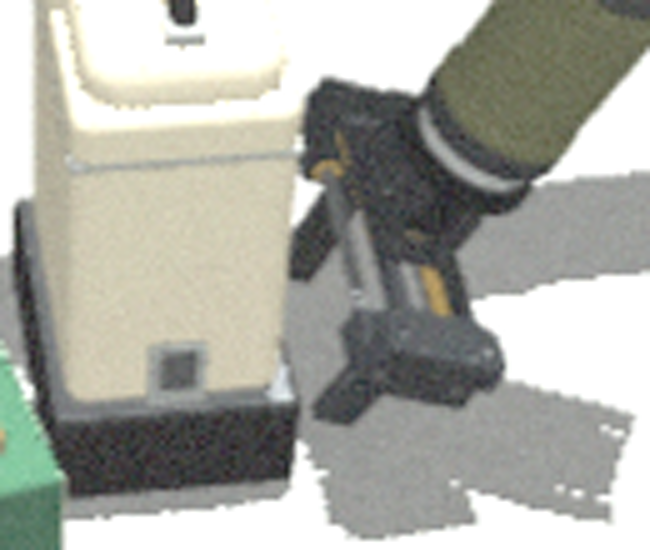

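View pics/e_zt.png

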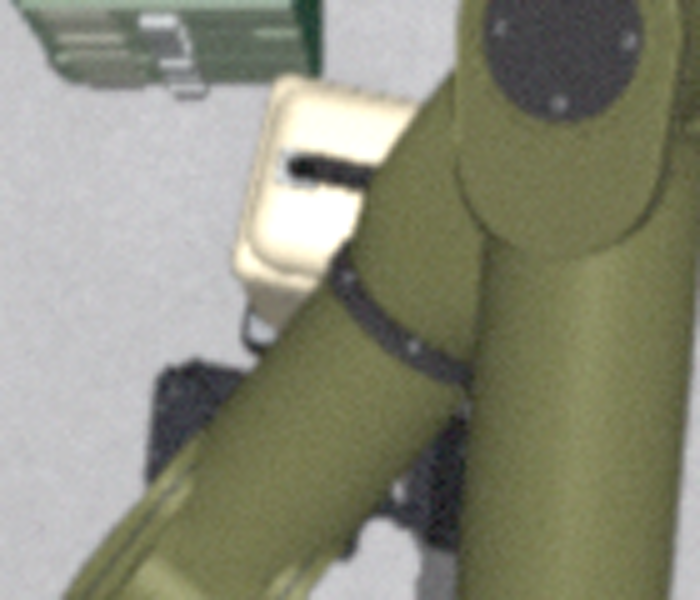

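```bash
python3 -m inch '[[0,[-0.4,0.3,0.3],0],[0,[-0.7,0.5,0.6],0],[0,[-0.9,0.5,0.7],0],[0,[-1.1,0.5,0.8],0],[0,[-1.3,0.6,0.9],1],[0,[-1.7,0.7,1],2.2],[0,[-2,0.9,1.2],3.8],[0,[-2.4,1,1.3],5.4],[0,[-2.4,1,1.3],5.4]]'; python3 plan.py .02 0 .032 .529 .0215 -17 .536 .019 -20.5 .544 .0155 -24 .553 .011 -24; python3 -c "
from h import *
for n in P: cv2.imwrite(f'pics/f_{n}.png',viewer.snapshot(n)[:,:,::-1])
m=masks('case')
"
python3 -c "
from h import *
b=cv2.imread('pics/f_side.png')[200:310,295:425];cv2.imwrite('pics/f_z.png',cv2.resize(cv2.convertScaleAbs(b,alpha=1.8,beta=20),None,fx=5,fy=5,interpolation=cv2.INTER_CUBIC))"
```

```text
clock: 16.6
tool_pos: [0.4568, 0.0679, 0.0362]
eef_rot: [0.134, 0.968, -0.075, 0.197]
contact_force: [-5.4, 2.7, -1.1]
opening: 0.999
mid [0.4699 0.0631 0.0271] az -16.8 z [ 0.361 -0.198 -0.911] F [-5.4  2.7 -1.1] t 16.6 q [ 0.13  1.27 -1.12  2.43  1.86  1.45 -1.02]
(0.529, 0.0215, -17.0) mid [0.473 0.06 ] -> [0,[-0.5,-0.3,-0.3],0.2] rl,rr [[0.617, 0.089], [0.565, -0.084]]
(0.536, 0.019, -20.5) mid [0.482 0.06 ] -> [0,[-1.3,0.1,0.0],4.0] rl,rr [[0.628, 0.081], [0.565, -0.088]]
(0.544, 0.0155, -24.0) mid [0.493 0.06 ] -> [0,[-2.3,0.5,0.4],7.8] rl,rr [[0.64, 0.071], [0.567, -0.093]]
(0.553, 0.011, -24.0) mid [0.502 0.056] -> [0,[-3.2,0.3,0.8],7.8] rl,rr [[0.649, 0.067], [0.576, -0.098]]
case side [(0.6, [295, 171, 56, 126])]
case top [(0.88, [287, 189, 57, 69])]
```

View pics/f_z.png

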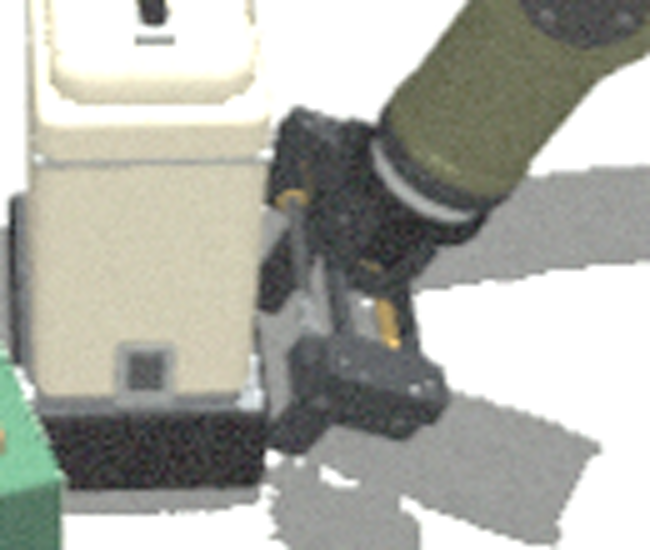

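Run:
```python
from h import *
S=lambda x,y,z:back("side",[295+(x+.5)/5-.5,200+(y+.5)/5-.5],z)
fl,rl,rr=S(268,398,.064),S(45,408,.064),S(10,197,.064)
print(fl,rl,rr,np.linalg.norm(fl-rl),np.degrees(np.arctan2(*(rl-fl)[[1,0]])),(fl+rr)/2, np.linalg.norm(rl-rr))
print(S(262,482,0))
```

```text
[0.4889991 0.1158144 0.064    ] [0.5990272  0.08614797 0.064     ] [ 0.56489615 -0.07468554  0.064     ] 0.11395736140904958 -15.089595407134931 [0.52694762 0.02056443 0.064     ] 0.1644151660113854
[0.48778785 0.11536377 0.        ]
```

```bash
python3 plan.py .02 0 .036 .529 .0215 -17 .5325 .020 -18.8 .536 .0185 -20.5 .544 .015 -24 .553 .010 -24 .563 .005 -24 .573 0 -24
```

```text
mid [0.4698 0.0631 0.0271] az -16.8 z [ 0.361 -0.198 -0.911] F [-5.3  2.9 -1.7] t 16.8 q [ 0.13  1.27 -1.12  2.43  1.86  1.45 -1.02]
(0.529, 0.0215, -17.0) mid [0.473 0.06 ] -> [0,[-0.7,-0.3,-0.6],0.2] rl,rr [[0.617, 0.089], [0.565, -0.084]]
(0.5325, 0.02, -18.8) mid [0.477 0.06 ] -> [0,[-1.1,-0.1,-0.5],2.2] rl,rr [[0.623, 0.084], [0.565, -0.086]]
(0.536, 0.0185, -20.5) mid [0.482 0.06 ] -> [0,[-1.5,0.0,-0.3],4.1] rl,rr [[0.628, 0.08], [0.565, -0.089]]
(0.544, 0.015, -24.0) mid [0.493 0.06 ] -> [0,[-2.5,0.4,0.1],7.9] rl,rr [[0.64, 0.071], [0.567, -0.094]]
(0.553, 0.01, -24.0) mid [0.502 0.055] -> [0,[-3.4,0.2,0.5],7.9] rl,rr [[0.649, 0.066], [0.576, -0.099]]
(0.563, 0.005, -24.0) mid [0.512 0.05 ] -> [0,[-4.4,-0.0,1.0],7.9] rl,rr [[0.659, 0.061], [0.586, -0.104]]
(0.573, 0.0, -24.0) mid [0.522 0.045] -> [0,[-5.4,-0.2,1.4],7.9] rl,rr [[0.669, 0.056], [0.596, -0.109]]
```

```bash
python3 -m inch '[[0,[-0.5,-0.1,-0.1],0.8],[0,[-0.9,-0.1,0],2.2],[0,[-1.3,0,0.1],4.1],[0,[-1.8,0.2,0.3],6],[0,[-2.3,0.4,0.5],7.9],[0,[-2.8,0.3,0.7],7.9],[0,[-3.2,0.2,0.9],7.9],[0,[-3.2,0.2,0.9],7.9]]'; python3 plan.py .02 0 .032 .553 .01 -24
cat > look.py <<'E'
import sys
from h import *
k=sys.argv[1]
bx={"side":(int(sys.argv[2]),int(sys.argv[3])),"top":(int(sys.argv[4]),int(sys.argv[5]))}
for n in P:
    im=viewer.snapshot(n);cv2.imwrite(f'pics/{k}_{n}.png',im[:,:,::-1])
    x,y=bx[n];b=im[y:y+110,x:x+140,::-1]
    cv2.imwrite(f'pics/{k}_{n}z.png',cv2.resize(cv2.convertScaleAbs(b,alpha=1.8,beta=20),None,fx=5,fy=5,interpolation=cv2.INTER_CUBIC))
E
python3 look.py g 270 200 260 130
```

```text
clock: 17.6
tool_pos: [0.4883, 0.0609, 0.0406]
eef_rot: [0.199, 0.957, -0.061, 0.201]
contact_force: [-7.0, 3.8, -0.7]
opening: 0.998
mid [0.5009 0.0549 0.0316] az -24.0 z [ 0.36  -0.197 -0.912] F [-7.   3.8 -0.7] t 17.6 q [ 0.19  1.25 -1.13  2.35  1.85  1.41 -1.02]
(0.553, 0.01, -24.0) mid [0.502 0.055] -> [0,[-0.1,0.0,-0.0],0.0] rl,rr [[0.649, 0.066], [0.576, -0.099]]
```

View pics/g_sidez.png

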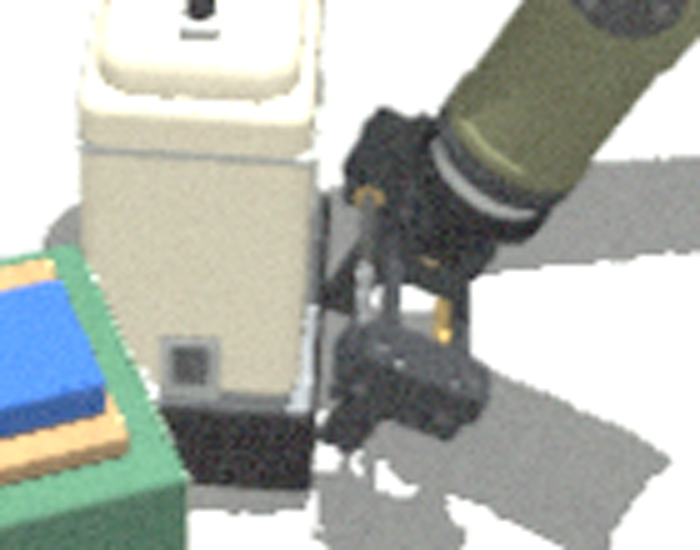

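View pics/g_topz.png

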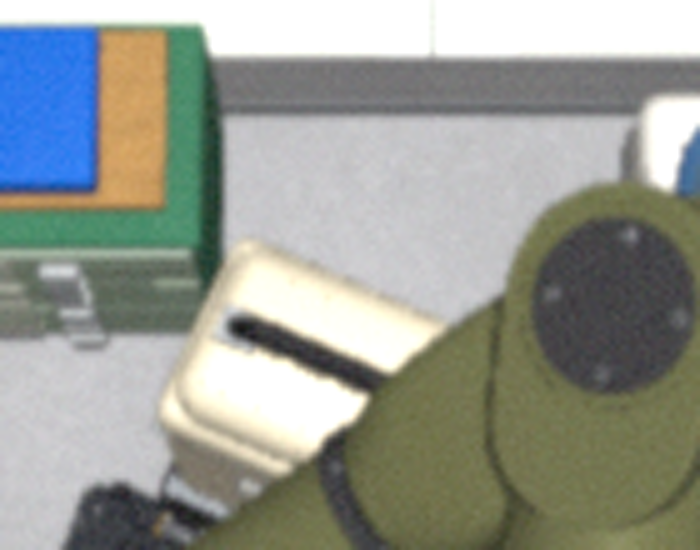

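```bash
python3 - <<'E'
from h import *
S=lambda x,y,z:back("side",[270+(x+.5)/5-.5,200+(y+.5)/5-.5],z)
T=lambda x,y,z:back("top",[260+(x+.5)/5-.5,130+(y+.5)/5-.5],z)
for a in (24,22): print(proj("side",place(np.array([[-.065,.09,.064],[-.065,.09,0],[-.065,-.09,.064],[.065,.09,.28]]),.553,.01,-np.radians(a)))*5-[1350,1000])
print(S(315,398,.064),S(310,487,0))
h1,h2=T(240,326,.3),T(380,382,.3);print(h1,h2,np.degrees(np.arctan2(*(h1-h2)[[0,1]])))
E
python3 plan.py .02 0 .032 .553 .01 -24 .564 .005 -24 .575 0 -24 .586 -.005 -24 .597 -.010 -24 .608 -.016 -24 .619 -.022 -24
```

```text
[[317.75957906 418.49649374]
 [312.3211888  503.73473117]
 [332.53236454 187.02258953]
 [ 49.74587174  64.28926856]]
[[324.09812341 415.60339936]
 [318.45613975 500.83252853]
 [327.02048053 184.09972086]
 [ 56.17890186  67.74636403]]
[0.52673506 0.10307999 0.064     ] [0.52759473 0.10563627 0.        ]
[0.57140575 0.0570301  0.3       ] [ 0.54328462 -0.01154787  0.3       ] 22.296611199086193
mid [0.5009 0.0549 0.0315] az -24.0 z [ 0.36  -0.197 -0.912] F [-7.7  3.4 -2. ] t 17.7 q [ 0.19  1.25 -1.13  2.35  1.85  1.41 -1.02]
(0.553, 0.01, -24.0) mid [0.502 0.055] -> [0,[-0.1,0.0,-0.0],0.0] rl,rr [[0.649, 0.066], [0.576, -0.099]]
(0.564, 0.005, -24.0) mid [0.513 0.05 ] -> [0,[-1.2,0.0,0.5],0.0] rl,rr [[0.66, 0.061], [0.587, -0.104]]
(0.575, 0.0, -24.0) mid [0.524 0.045] -> [0,[-2.3,-0.0,1.0],0.0] rl,rr [[0.671, 0.056], [0.598, -0.109]]
(0.586, -0.005, -24.0) mid [0.535 0.04 ] -> [0,[-3.4,-0.0,1.5],0.0] rl,rr [[0.682, 0.051], [0.609, -0.114]]
(0.597, -0.01, -24.0) mid [0.546 0.035] -> [0,[-4.5,-0.0,2.0],0.0] rl,rr [[0.693, 0.046], [0.62, -0.119]]
(0.608, -0.016, -24.0) mid [0.557 0.029] -> [0,[-5.6,-0.1,2.5],0.0] rl,rr [[0.704, 0.04], [0.631, -0.125]]
(0.619, -0.022, -24.0) mid [0.568 0.023] -> [0,[-6.8,-0.2,3.0],0.0] rl,rr [[0.715, 0.034], [0.642, -0.131]]
```

```bash
cat > ov.py <<'E'
import sys
from h import *
k=sys.argv[1];bx={"side":(int(sys.argv[2]),int(sys.argv[3])),"top":(int(sys.argv[4]),int(sys.argv[5]))}
x,y,a=[float(v) for v in sys.argv[6:9]]
out=[]
for n in P:
    im=cv2.imread(f'pics/{k}_{n}.png');X,Y=bx[n];F=5
    b=cv2.resize(cv2.convertScaleAbs(im[Y:Y+130,X:X+80 if 0 else X+80],alpha=1.8,beta=20),None,fx=F,fy=F,interpolation=cv2.INTER_CUBIC)
    for B in MODELS["case"]:
        q=(proj(n,place(B,x,y,np.radians(a)))-[X,Y]+.5)*F-.5
        for i in range(8):
            for m in(1,2,4):
                if not i&m: cv2.line(b,tuple(int(round(v*16)) for v in q[i]),tuple(int(round(v*16)) for v in q[i|m]),(255,0,255),1,cv2.LINE_AA,4)
    out.append(b[:600])
cv2.imwrite(f'pics/{k}_ov{sys.argv[9]}.png',np.hstack(out))
E
cp pics/side0.png pics/s0_side.png; cp pics/top0.png pics/s0_top.png
python3 ov.py s0 285 185 285 160 .518 .025 -12 a; python3 ov.py g 285 185 275 150 .553 .003 -24 a
```

```text
(no output)
```

View pics/s0_ova.png

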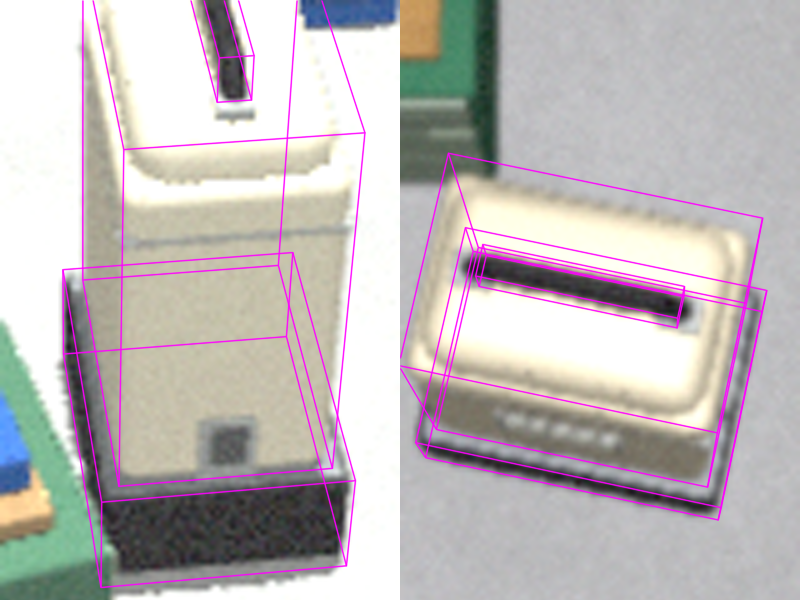

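View pics/g_ova.png

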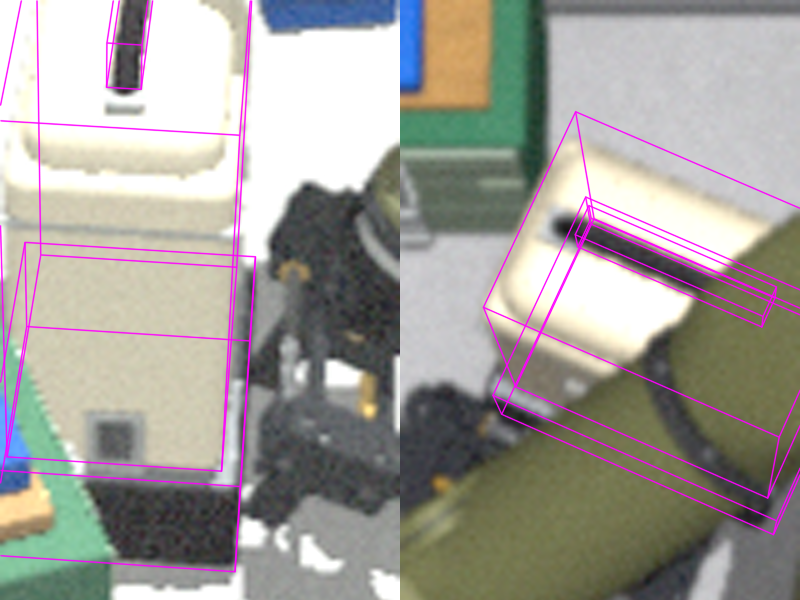

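```bash
python3 ov.py g 285 185 275 150 .555 .009 -22.5 b
```

```text
(no output)
```

View pics/g_ovb.png

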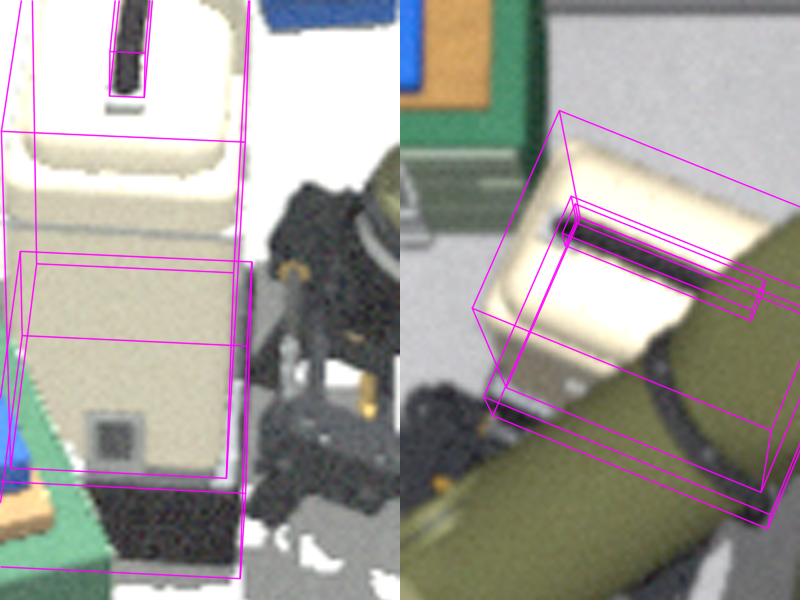

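```bash
python3 -m inch '[[0,[-0.6,0,0.25],0],[0,[-1.2,0,0.5],0],[0,[-1.7,0,0.75],0],[0,[-2.3,0,1],0],[0,[-2.9,0,1.3],0],[0,[-3.4,0,1.5],0],[0,[-4,0,1.75],0],[0,[-4.5,0,2],0],[0,[-4.5,0,2],0]]'; python3 plan.py .02 0 .032 .597 -.01 -24; python3 look.py i 250 200 260 130;python3 ov.py i 265 175 275 140 .597 -.01 -24 a
```

```text
clock: 18.6
tool_pos: [0.5331, 0.0403, 0.0408]
eef_rot: [0.2, 0.957, -0.062, 0.2]
contact_force: [-7.0, 3.8, -2.6]
opening: 1.0
mid [0.5456 0.0343 0.0317] az -24.0 z [ 0.359 -0.198 -0.912] F [-7.   3.8 -2.6] t 18.6 q [ 0.27  1.24 -1.11  2.24  1.86  1.34 -0.84]
(0.597, -0.01, -24.0) mid [0.546 0.035] -> [0,[-0.0,0.0,-0.0],-0.0] rl,rr [[0.693, 0.046], [0.62, -0.119]]
```

View pics/i_ova.png

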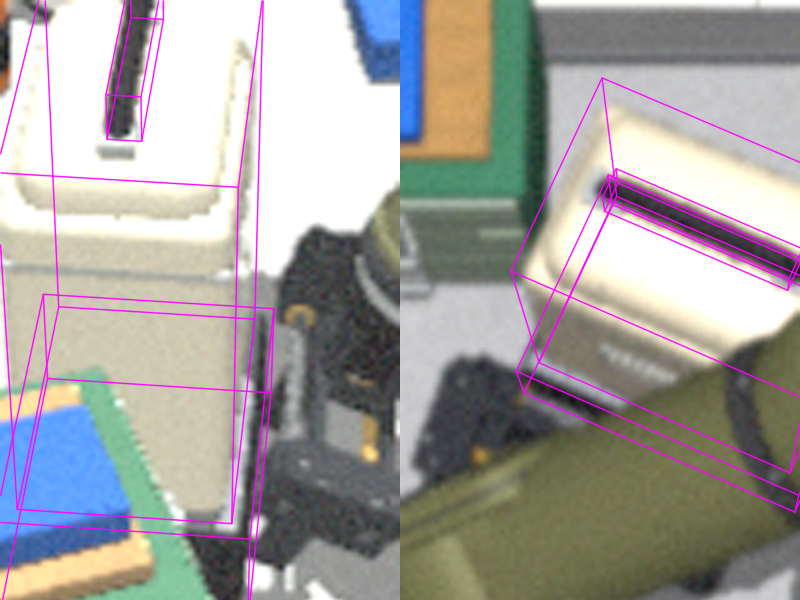

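View pics/i_side.png

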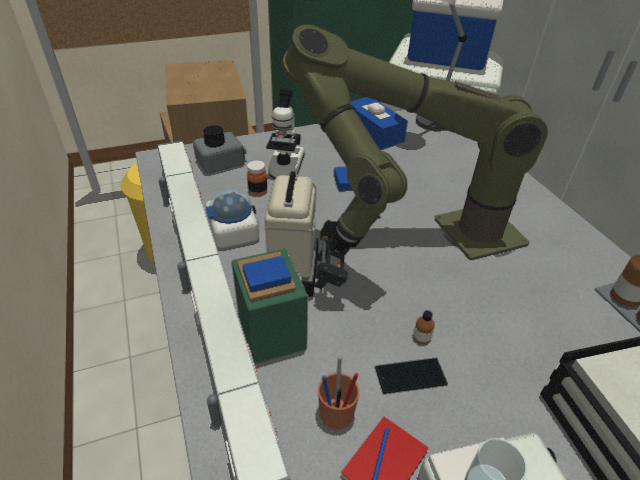

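```bash
python3 plan.py .02 .015 .034 .597 -.01 -24; python3 plan.py -.015 .015 .034 .597 -.01 -24; python3 plan.py -.015 0.003 .034 .597 -.01 -24
```

```text
mid [0.5456 0.0343 0.0317] az -24.0 z [ 0.359 -0.198 -0.912] F [-6.5  2.5 -3.1] t 18.7 q [ 0.27  1.24 -1.11  2.24  1.87  1.34 -0.84]
(0.597, -0.01, -24.0) mid [0.532 0.041] -> [0,[1.3,0.0,-0.8],-0.0] rl,rr [[0.693, 0.046], [0.62, -0.119]]
mid [0.5456 0.0343 0.0317] az -24.0 z [ 0.359 -0.198 -0.912] F [-6.5  2.5 -3.1] t 18.7 q [ 0.27  1.24 -1.11  2.24  1.87  1.34 -0.84]
(0.597, -0.01, -24.0) mid [0.518 0.009] -> [0,[1.3,-3.5,-0.7],-0.0] rl,rr [[0.693, 0.046], [0.62, -0.119]]
mid [0.5456 0.0343 0.0317] az -24.0 z [ 0.359 -0.198 -0.912] F [-6.5  2.5 -3.1] t 18.7 q [ 0.27  1.24 -1.11  2.24  1.87  1.34 -0.84]
(0.597, -0.01, -24.0) mid [0.529 0.004] -> [0,[0.2,-3.5,-0.2],-0.0] rl,rr [[0.693, 0.046], [0.62, -0.119]]
```

```bash
python3 -m inch '[[0,[0.6,0,-0.4],0],[0,[1.3,0,-0.8],0],[0,[1.3,-1.7,-0.8],0],[0,[1.3,-3.5,-0.7],0],[0,[1.3,-3.5,-0.7],0],[0,[0.7,-3.5,-0.4],0],[0,[0.3,-3.5,-0.2],0],[0,[0.2,-3.5,-0.2],0]]'; python3 plan.py -.015 0 .033 .597 -.01 -24 .605 -.014 -24 .613 -.018 -24 .621 -.022 -23 .631 -.0265 -20.5 .641 -.030 -17.5 .651 -.033 -14.5 .661 -.0355 -11.5 .671 -.0375 -8.5
```

```text
clock: 19.5
tool_pos: [0.5192, 0.0099, 0.0446]
eef_rot: [0.2, 0.956, -0.061, 0.203]
contact_force: [-3.3, 2.3, -0.2]
opening: 1.0
mid [0.5318 0.0039 0.0356] az -24.1 z [ 0.365 -0.199 -0.91 ] F [-3.3  2.3 -0.2] t 19.5 q [ 0.33  1.23 -1.11  2.3   1.9   1.34 -0.86]
(0.597, -0.01, -24.0) mid [0.532 0.003] -> [0,[0.1,-0.1,0.2],-0.1] rl,rr [[0.693, 0.046], [0.62, -0.119]]
(0.605, -0.014, -24.0) mid [ 0.54  -0.001] -> [0,[-0.7,-0.1,0.6],-0.1] rl,rr [[0.701, 0.042], [0.628, -0.123]]
(0.613, -0.018, -24.0) mid [ 0.548 -0.005] -> [0,[-1.5,-0.2,1.0],-0.1] rl,rr [[0.709, 0.038], [0.636, -0.127]]
(0.621, -0.022, -23.0) mid [ 0.555 -0.01 ] -> [0,[-2.4,-0.4,1.4],-1.2] rl,rr [[0.716, 0.035], [0.646, -0.13]]
(0.631, -0.0265, -20.5) mid [ 0.565 -0.018] -> [0,[-3.4,-0.7,1.9],-4.0] rl,rr [[0.723, 0.035], [0.66, -0.134]]
(0.641, -0.03, -17.5) mid [ 0.574 -0.025] -> [0,[-4.5,-1.0,2.4],-7.2] rl,rr [[0.73, 0.036], [0.676, -0.135]]
(0.651, -0.033, -14.5) mid [ 0.584 -0.031] -> [0,[-5.6,-1.2,2.8],-10.5] rl,rr [[0.736, 0.038], [0.691, -0.136]]
(0.661, -0.0355, -11.5) mid [ 0.594 -0.037] -> [0,[-6.6,-1.4,3.3],-13.7] rl,rr [[0.743, 0.04], [0.707, -0.137]]
(0.671, -0.0375, -8.5) mid [ 0.604 -0.043] -> [0,[-7.7,-1.5,3.8],-17.0] rl,rr [[0.749, 0.042], [0.722, -0.136]]
```

```bash
python3 -m inch '[[0,[-0.3,-0.1,0.4],0],[0,[-0.7,-0.1,0.6],0],[0,[-1.1,-0.15,0.8],0],[0,[-1.5,-0.2,1],0],[0,[-2,-0.3,1.2],-0.6],[0,[-2.4,-0.4,1.4],-1.2],[0,[-2.9,-0.55,1.65],-2.6],[0,[-3.4,-0.7,1.9],-4],[0,[-4,-0.85,2.15],-5.6],[0,[-4.5,-1,2.4],-7.2],[0,[-5,-1.1,2.6],-8.8],[0,[-5.6,-1.2,2.8],-10.5],[0,[-5.6,-1.2,2.8],-10.5]]'; python3 plan.py -.015 0 .033 .651 -.033 -14.5; python3 look.py j 250 200 260 130;python3 ov.py j 245 165 295 120 .651 -.033 -14.5 a
```

```text
clock: 20.8
tool_pos: [0.5694, -0.027, 0.042]
eef_rot: [0.111, 0.971, -0.08, 0.195]
contact_force: [-5.8, 2.1, -1.1]
opening: 1.004
mid [ 0.5826 -0.0314  0.0328] az -14.4 z [ 0.361 -0.199 -0.911] F [-5.8  2.1 -1.1] t 20.8 q [ 0.41  1.2  -1.05  2.17  1.9   1.21 -0.48]
(0.651, -0.033, -14.5) mid [ 0.584 -0.031] -> [0,[-0.2,0.1,0.0],0.2] rl,rr [[0.736, 0.038], [0.691, -0.136]]
```

View pics/j_ova.png

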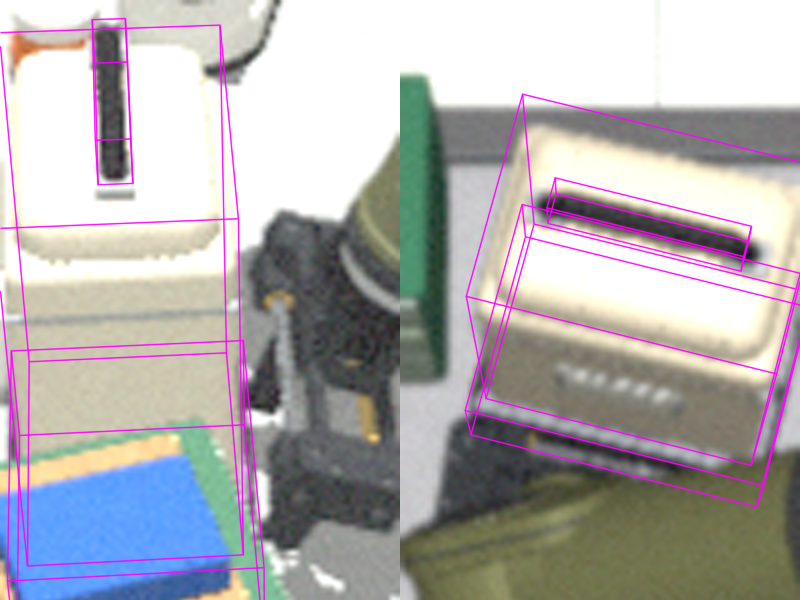

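View pics/j_top.png

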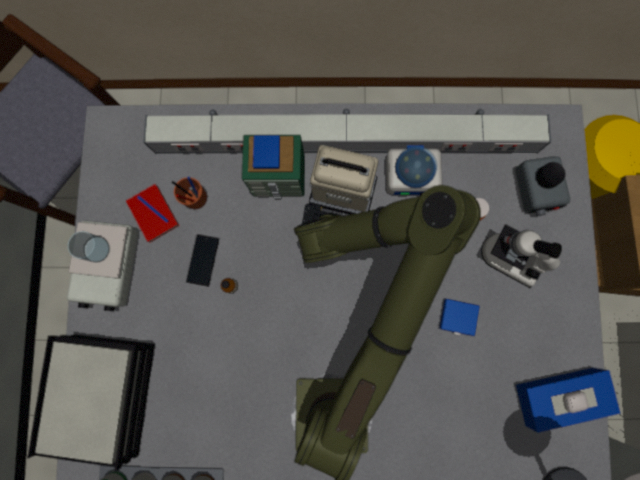

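```bash
python3 plan.py -.015 0 .033 .655 -.034 -13 .661 -.0355 -11.5 .671 -.0375 -8.5 .681 -.039 -5.5 .691 -.040 -2.5 .700 -.040 0 .710 -.040 0
```

```text
mid [ 0.5826 -0.0314  0.0329] az -14.4 z [ 0.362 -0.199 -0.911] F [-5.8  2.6 -0.6] t 20.9 q [ 0.41  1.2  -1.05  2.17  1.91  1.21 -0.48]
(0.655, -0.034, -13.0) mid [ 0.588 -0.034] -> [0,[-0.6,-0.1,0.2],-1.5] rl,rr [[0.739, 0.039], [0.698, -0.136]]
(0.661, -0.0355, -11.5) mid [ 0.594 -0.037] -> [0,[-1.2,-0.3,0.5],-3.1] rl,rr [[0.743, 0.04], [0.707, -0.137]]
(0.671, -0.0375, -8.5) mid [ 0.604 -0.043] -> [0,[-2.2,-0.7,1.0],-6.3] rl,rr [[0.749, 0.042], [0.722, -0.136]]
(0.681, -0.039, -5.5) mid [ 0.615 -0.048] -> [0,[-3.2,-0.9,1.5],-9.5] rl,rr [[0.754, 0.044], [0.737, -0.135]]
(0.691, -0.04, -2.5) mid [ 0.625 -0.052] -> [0,[-4.3,-1.1,2.0],-12.7] rl,rr [[0.76, 0.047], [0.752, -0.133]]
(0.7, -0.04, 0.0) mid [ 0.635 -0.055] -> [0,[-5.2,-1.2,2.4],-15.3] rl,rr [[0.765, 0.05], [0.765, -0.13]]
(0.71, -0.04, 0.0) mid [ 0.645 -0.055] -> [0,[-6.1,-1.0,2.7],-15.3] rl,rr [[0.775, 0.05], [0.775, -0.13]]
```

```bash
python3 -m inch '[[0,[-0.6,-0.1,0.2],-1.5],[0,[-1.2,-0.3,0.5],-3.1],[0,[-1.7,-0.5,0.75],-4.7],[0,[-2.2,-0.7,1],-6.3],[0,[-2.7,-0.8,1.25],-7.9],[0,[-3.2,-0.9,1.5],-9.5],[0,[-3.8,-1,1.75],-11.1],[0,[-4.3,-1.1,2],-12.7],[0,[-4.8,-1.15,2.2],-14],[0,[-5.2,-1.2,2.4],-15.3],[0,[-5.2,-1.2,2.4],-15.3]]'; python3 plan.py -.015 0 .033 .70 -.04 0; python3 look.py k 230 180 280 110;python3 ov.py k 230 160 300 110 .700 -.040 0 a
```

```text
clock: 22.0
tool_pos: [0.6212, -0.0541, 0.0419]
eef_rot: [-0.019, 0.977, -0.107, 0.182]
contact_force: [-6.7, 0.1, -0.2]
opening: 1.0
mid [ 0.6346 -0.0562  0.0323] az -0.1 z [ 0.36  -0.201 -0.911] F [-6.7  0.1 -0.2] t 22.0 q [ 0.44  1.17 -0.97  2.02  1.87  1.08 -0.05]
(0.7, -0.04, 0.0) mid [ 0.635 -0.055] -> [0,[-0.1,0.1,-0.1],-0.1] rl,rr [[0.765, 0.05], [0.765, -0.13]]
```

View pics/k_ova.png

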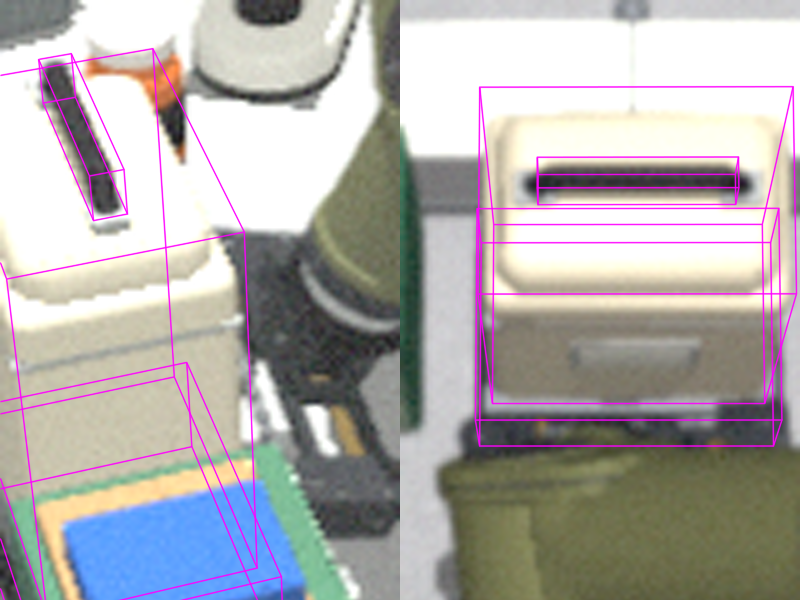

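View pics/k_topz.png

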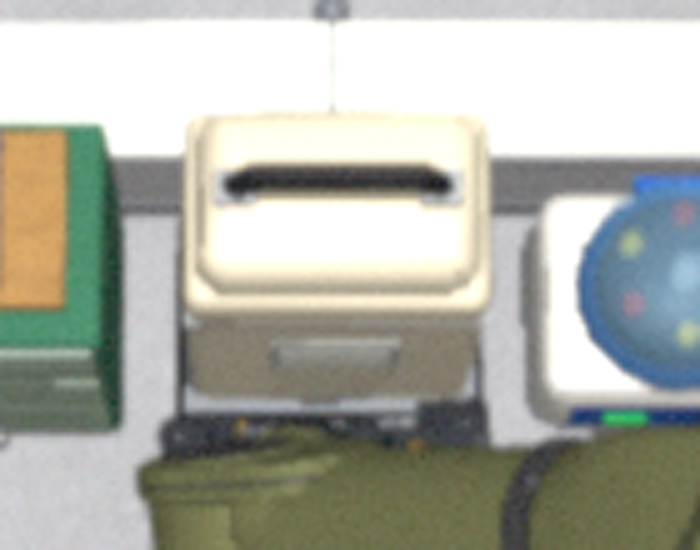

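```bash
python3 plan.py 0 .012 .033 .70 -.0405 0 ; python3 plan.py 0 0 .033 .70 -.0405 0 .71 -.0405 0 .716 -.0405 0 .7195 -.0405 0
```

```text
mid [ 0.6346 -0.0562  0.0324] az -0.1 z [ 0.36  -0.202 -0.911] F [-7.4  0.1 -1.3] t 22.1 q [ 0.44  1.17 -0.97  2.02  1.87  1.08 -0.05]
(0.7, -0.0405, 0.0) mid [ 0.623 -0.04 ] -> [0,[0.9,1.5,-0.8],-0.1] rl,rr [[0.765, 0.049], [0.765, -0.13]]
mid [ 0.6346 -0.0562  0.0324] az -0.1 z [ 0.36  -0.202 -0.911] F [-7.4  0.1 -1.3] t 22.1 q [ 0.44  1.17 -0.97  2.02  1.87  1.08 -0.05]
(0.7, -0.0405, 0.0) mid [ 0.635 -0.04 ] -> [0,[-0.2,1.5,-0.4],-0.1] rl,rr [[0.765, 0.049], [0.765, -0.13]]
(0.71, -0.0405, 0.0) mid [ 0.645 -0.04 ] -> [0,[-1.1,1.5,0.0],-0.1] rl,rr [[0.775, 0.049], [0.775, -0.13]]
(0.716, -0.0405, 0.0) mid [ 0.651 -0.04 ] -> [0,[-1.7,1.5,0.2],-0.1] rl,rr [[0.781, 0.049], [0.781, -0.13]]
(0.7195, -0.0405, 0.0) mid [ 0.655 -0.04 ] -> [0,[-2.0,1.5,0.3],-0.1] rl,rr [[0.784, 0.049], [0.784, -0.13]]
```

```bash
python3 -m inch '[[0,[0.6,0,-0.2],0],[0,[1.1,0,-0.4],0],[0,[0.9,1.5,-0.8],0],[0,[0.9,1.5,-0.8],0],[0,[0.4,1.5,-0.6],0],[0,[-0.1,1.5,-0.4],0],[0,[-0.6,1.5,-0.2],0],[0,[-1.1,1.5,0],0],[0,[-1.4,1.5,0.1],0],[0,[-1.7,1.5,0.2],0],[0,[-1.7,1.5,0.2],0]]'; python3 plan.py 0 0 .033 .716 -.0405 0 .722 -.0405 0 ;python3 look.py l 230 180 280 110
```

```text
clock: 23.2
tool_pos: [0.6357, -0.0381, 0.0436]
eef_rot: [-0.019, 0.978, -0.106, 0.181]
contact_force: [-17.8, 1.3, 11.3]
opening: 0.997
mid [ 0.6491 -0.0402  0.0339] az -0.0 z [ 0.358 -0.201 -0.912] F [-17.8   1.3  11.3] t 23.2 q [ 0.41  1.17 -0.98  1.97  1.83  1.08 -0.02]
(0.716, -0.0405, 0.0) mid [ 0.651 -0.04 ] -> [0,[-0.1,-0.0,0.2],-0.0] rl,rr [[0.781, 0.049], [0.781, -0.13]]
(0.722, -0.0405, 0.0) mid [ 0.657 -0.04 ] -> [0,[-0.7,-0.0,0.4],-0.0] rl,rr [[0.787, 0.049], [0.787, -0.13]]
```

View pics/l_topz.png

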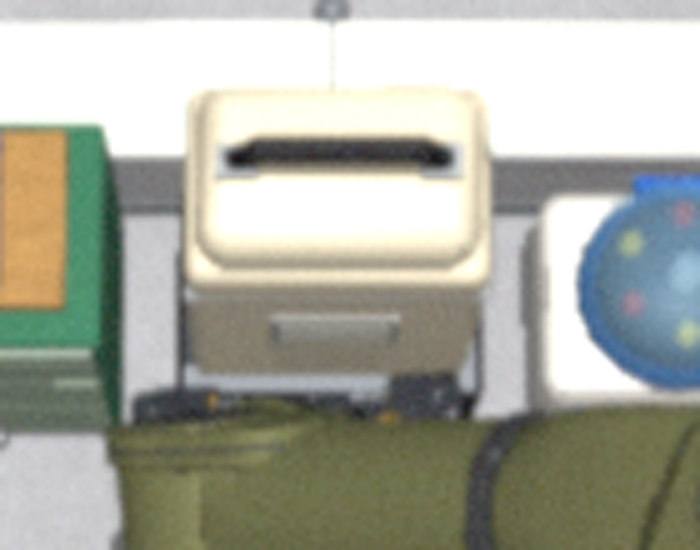

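```bash
python3 -m inch '[[0,[-0.2,0,0.1],0],[0,[-0.2,0,0.1],0]]'; python3 w.py;python3 -m inch '[[0,[-0.2,0,0.1],0],[0,[-0.2,0,0.1],0]]'; python3 w.py
```

```text
clock: 23.5
tool_pos: [0.6372, -0.0381, 0.0434]
eef_rot: [-0.02, 0.978, -0.106, 0.18]
contact_force: [-18.7, 0.6, 13.5]
opening: 1.003
tcp [ 0.6372 -0.0381  0.0434] z [ 0.357 -0.201 -0.912] x [-0.93 -0.08 -0.35] y [ 0.    0.98 -0.22] q [ 0.4   1.17 -0.98  1.97  1.83  1.08 -0.02] t 23.5 F [-18.7   0.6  13.5]
clock: 23.7
tool_pos: [0.6394, -0.0382, 0.0434]
eef_rot: [-0.02, 0.978, -0.106, 0.18]
contact_force: [-19.3, 1.4, 14.9]
opening: 0.999
tcp [ 0.6394 -0.0382  0.0434] z [ 0.357 -0.201 -0.912] x [-0.93 -0.08 -0.35] y [ 0.    0.98 -0.22] q [ 0.4   1.18 -0.98  1.96  1.83  1.08 -0.01] t 23.7 F [-19.3   1.4  14.9]
```

```bash
python3 -m inch '[[0,[0.5,0,-0.2],0],[0,[0.9,0,-0.35],0],[0,[0.9,0,-0.35],0]]'; python3 plan.py 0 0 .034 .716 -.0405 0 .722 -.0405 0
```

```text
clock: 24.0
tool_pos: [0.6355, -0.0389, 0.044]
eef_rot: [-0.018, 0.977, -0.107, 0.185]
contact_force: [-0.7, -0.0, 0.6]
opening: 0.997
mid [ 0.649  -0.0411  0.0345] az -0.3 z [ 0.366 -0.202 -0.909] F [-0.7 -0.   0.6] t 24.0 q [ 0.41  1.17 -0.98  1.98  1.85  1.08 -0.04]
(0.716, -0.0405, 0.0) mid [ 0.651 -0.04 ] -> [0,[-0.2,0.1,0.1],-0.3] rl,rr [[0.781, 0.049], [0.781, -0.13]]
(0.722, -0.0405, 0.0) mid [ 0.657 -0.04 ] -> [0,[-0.7,0.1,0.3],-0.3] rl,rr [[0.787, 0.049], [0.787, -0.13]]
```

```bash
python3 -m inch '[[0,[-0.3,0,0.1],-0.3],[0,[-0.5,0,0.15],-0.3],[0,[-0.7,0,0.2],-0.3],[0,[-0.7,0,0.2],-0.3]]'; python3 plan.py 0 0 .034 .7195 -.0405 0;python3 -m inch '[[0,[-0.2,0,0.05],0],[0,[-0.4,0,0.1],0],[0,[-0.4,0,0.1],0]]'; python3 plan.py 0 0 .034 .7195 -.0405 0
```

```text
clock: 24.4
tool_pos: [0.6391, -0.0388, 0.0438]
eef_rot: [-0.021, 0.977, -0.107, 0.181]
contact_force: [-13.5, -0.3, 7.5]
opening: 1.002
mid [ 0.6525 -0.041   0.0342] az 0.1 z [ 0.359 -0.203 -0.911] F [-13.5  -0.3   7.5] t 24.4 q [ 0.4   1.17 -0.98  1.97  1.83  1.08 -0.01]
(0.7195, -0.0405, 0.0) mid [ 0.655 -0.04 ] -> [0,[-0.2,0.0,0.1],0.1] rl,rr [[0.784, 0.049], [0.784, -0.13]]
clock: 24.7
tool_pos: [0.6407, -0.0388, 0.0437]
eef_rot: [-0.021, 0.978, -0.108, 0.179]
contact_force: [-18.9, -1.0, 11.1]
opening: 0.999
mid [ 0.6541 -0.0409  0.0341] az 0.2 z [ 0.355 -0.203 -0.913] F [-18.9  -1.   11.1] t 24.7 q [ 0.4   1.17 -0.97  1.96  1.82  1.08 -0.  ]
(0.7195, -0.0405, 0.0) mid [ 0.655 -0.04 ] -> [0,[-0.0,0.0,0.0],0.2] rl,rr [[0.784, 0.049], [0.784, -0.13]]
```

```bash
python3 -m inch '[[0,[-0.2,-0.1,-0.1],0],[0,[-0.4,-0.1,0],0],[0,[-0.4,-0.1,0],0]]'; python3 plan.py 0 0 .034 .7195 -.0405 0;python3 -m inch '[[0,[-0.2,0,0.05],0],[0,[-0.3,0,0.1],0],[0,[-0.3,0,0.1],0]]'; python3 plan.py 0 0 .034 .7195 -.0405 0;python3 look.py m 230 180 280 110
```

```text
clock: 25.0
tool_pos: [0.641, -0.0389, 0.0439]
eef_rot: [-0.022, 0.978, -0.107, 0.176]
contact_force: [-27.3, 1.4, 12.9]
opening: 1.003
mid [ 0.6543 -0.041   0.0342] az 0.3 z [ 0.349 -0.202 -0.915] F [-27.3   1.4  12.9] t 25.0 q [ 0.4   1.17 -0.97  1.95  1.81  1.07  0.01]
(0.7195, -0.0405, 0.0) mid [ 0.655 -0.04 ] -> [0,[-0.0,0.1,0.0],0.3] rl,rr [[0.784, 0.049], [0.784, -0.13]]
clock: 25.3
tool_pos: [0.6412, -0.0389, 0.0439]
eef_rot: [-0.022, 0.979, -0.107, 0.174]
contact_force: [-38.4, 2.0, 21.1]
opening: 0.996
mid [ 0.6545 -0.041   0.034 ] az 0.4 z [ 0.345 -0.202 -0.917] F [-38.4   2.   21.1] t 25.3 q [ 0.4   1.17 -0.97  1.95  1.8   1.07  0.02]
(0.7195, -0.0405, 0.0) mid [ 0.655 -0.04 ] -> [0,[-0.0,0.1,-0.0],0.4] rl,rr [[0.784, 0.049], [0.784, -0.13]]
```

View pics/m_topz.png

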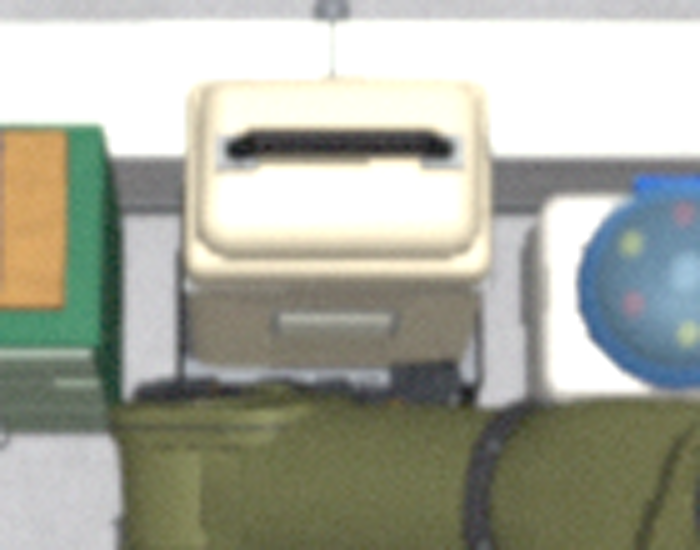

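View pics/m_side.png

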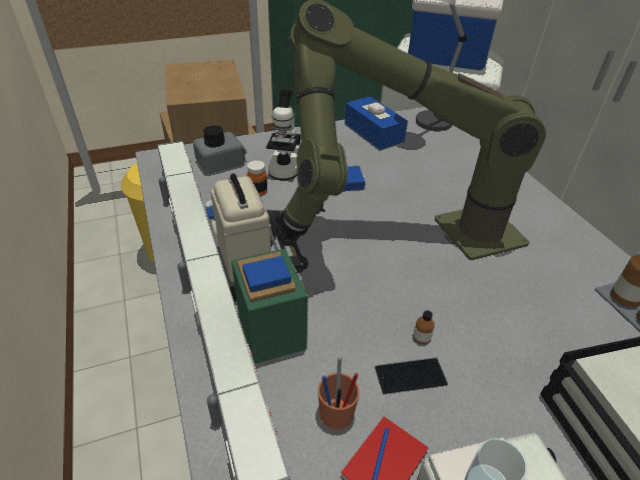

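```bash
python3 -m inch '[[0,[0.5,0,-0.2],0],[0,[1.5,0,-0.6],0],[0,[4,0,-1.5],0],[0,[7,0,-2.7],0],[0,[10,0,-3.8],0],[0,[12,0,-4.6],0],[0,[12,0,-4.6],0]]'; python3 w.py 0 0 10;python3 look.py n 230 180 280 110
```

```text
clock: 26.1
tool_pos: [0.5231, -0.0391, 0.0456]
eef_rot: [-0.022, 0.977, -0.107, 0.184]
contact_force: [0.7, -0.1, -0.8]
opening: 0.999
tcp [ 0.5231 -0.0391  0.0456] z [ 0.363 -0.2   -0.91 ] x [-0.93 -0.08 -0.35] y [-0.    0.98 -0.22] q [ 0.41  1.17 -1.01  2.31  1.96  1.21 -0.36] t 26.1 F [ 0.7 -0.1 -0.8]
[0.0, 0.0, 10.0] -> [-3.5 -2.2 -9.1]
```

View pics/n_topz.png

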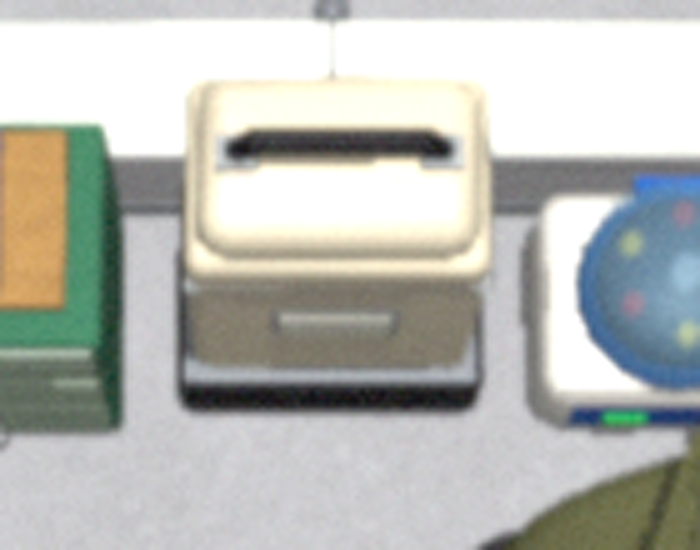

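Case seated in the gap. I'll measure the tray, then move the robot well away.

```bash
python3 -m inch '[[0,[-0.5,-1,-4],0],[0,[-1,-2,-8],0],[0,[-1,-3,-12],0],[0,[-1,-3,-15],0],[0,[-1,-3,-15],0]]'; python3 w.py
python3 - <<'E'
from h import *
T=lambda x,y,z:back("top",[280+(x+.5)/5-.5,110+(y+.5)/5-.5],z)
a,b=T(182,382,.064),T(480,383,.064);print("top front L,R",a,b,np.degrees(np.arctan2(*(a-b)[[0,1]])), np.linalg.norm(a-b))
a,b=T(186,410,0),T(478,409,0);print("foot front L,R",a,b,np.degrees(np.arctan2(*(a-b)[[0,1]])))
print("cab foot",T(120,430,0)[:2],"cent foot",T(528,400,0)[:2])
E
python3 look.py o 230 180 280 110; python3 ov.py o 200 150 300 110 .7195 -.041 0 a
```

```text
clock: 26.7
tool_pos: [0.4819, -0.0359, 0.1965]
eef_rot: [-0.021, 0.976, -0.106, 0.189]
contact_force: [1.5, 0.2, -0.2]
opening: 1.003
tcp [ 0.4819 -0.0359  0.1965] z [ 0.373 -0.2   -0.906] x [-0.93 -0.08 -0.36] y [ 0.    0.98 -0.22] q [ 0.48  0.81 -1.17  2.37  1.62  1.06 -0.22] t 26.7 F [ 1.5  0.2 -0.2]
top front L,R [0.65779017 0.04598562 0.064     ] [ 0.6571193  -0.12945483  0.064     ] 0.2190957155579982 0.1754417348091727
foot front L,R [0.65741953 0.04593699 0.        ] [ 0.65801152 -0.13337587  0.        ] -0.18915994465635425
cab foot [0.64480523 0.08639741] cent foot [ 0.66372046 -0.16415785]
```

View pics/o_ova.png

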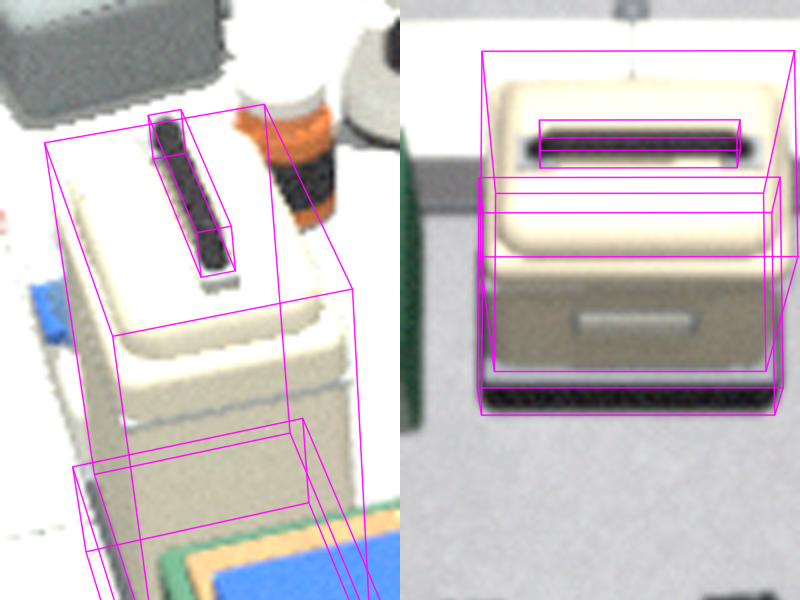

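View pics/o_side.png

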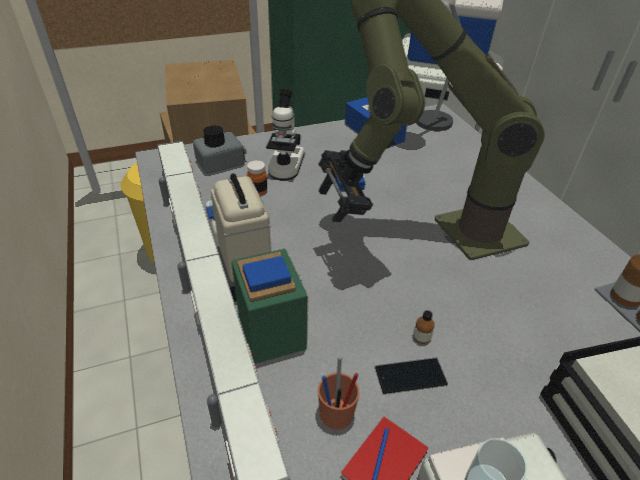

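View pics/o_top.png

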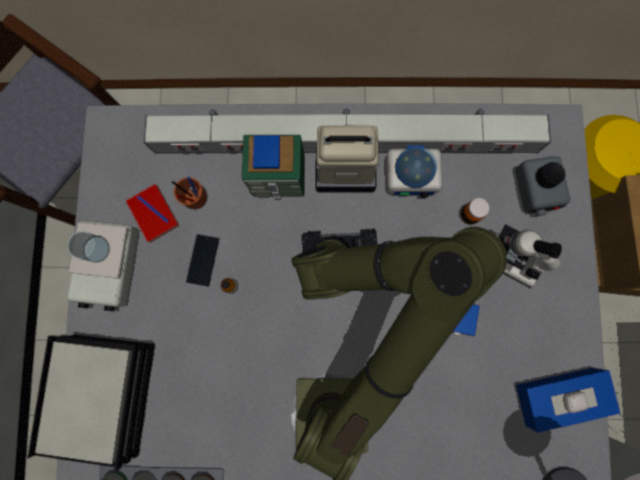

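```bash
python3 -m inch '[[0,[0,0,0],0],[0,[0,0,0],0],[0,[0,0,0],0]]'; python3 -c "
from plant import r
print(r.finish_job())"
```

```text
clock: 27.1
tool_pos: [0.4794, -0.0375, 0.1914]
eef_rot: [-0.021, 0.977, -0.107, 0.184]
contact_force: [-0.9, 0.7, 0.1]
opening: 1.0
the job is handed in; nothing more can be done
None
```

The case is in the gap with its rear face against the trunking, and I handed the job in at about 27 s with the arm stopped more than 10 cm clear of it.

**How it was done:** With the tool pointing straight down, the gripper's body would have hit the hood before the fingers reached the tray. The moves allow no direct tilt, so I commanded a few poses just out of reach, high up and in clear space, until the tool leaned about 25° forward. I then pushed only on the tray's front face, both fingertips about 30 mm above the bench. I turned the case a little further, slid it diagonally past the cabinet, turned it square in the gap, and pressed it home.

**Last checks:**
- **Seated:** The case stopped moving at the trunking while the push rose to 38 N sideways and 21 N upward on the tool. The finger position then matched the predicted seat to within 1 mm. The picture puts the tray's front foot about 3 mm further back than that, which is within its accuracy.
- **Square:** Yaw reads within about 0.3° of square.
- **Clearance:** The gaps are about 40 mm to the cabinet and 31 mm to the centrifuge, so the case stands roughly 4 mm off the middle, towards the centrifuge.
- **Surroundings:** The other things on the bench look unmoved, except the slide box and part of the microscope, which the arm hides in the last top view.

**Things that disagreed:**
- One force reading spiked to 36 N in free air while I was setting the tilt, with the arm against a joint limit. Pictures showed no contact.
- In the last stretch the fingers pressed down on the tray with up to 15 N, so I backed off and pushed again. The downward load came back to about 21 N at the final press, but the case did not tip or lift in the pictures.

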